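Load copper blanks for plating and lock the current

TASK

Get the loose copper blanks ready for plating: clear the black case off the steel plate onto the middle of the rubber mat, tip the blue tray up by its handle so that the blanks slide out from under the clear cover into the open corners, let the tray back down, and lay every blank flat and centred on a circle of the steel plate, one to a circle. Then turn the regulator's knob until its white pointer line meets the black mark on the ring around it, and after that slide the lock hood all the way over the knob. Leave the two white bottles where they stand.

Things in the scene. Friction and masses are not known exactly. Their poses are not given: they have to be found in the camera images.
- tray (a joint): Tip angle of the blue tray in rad: 0 level (at rest on its stand), grows as the far end (handle) is lifted, stop at 0.8. Hinged along the edge nearest the robot; weighs about 0.5 kg plus the blanks; damped; falls back level when let go. Floor and walls are slick: the blanks begin to slide at 0.2 to 0.35 rad and run down surely at 0.55.
- tray_handle (a point): Middle of the tray's handle, a round steel bar 12 mm thick and 110 mm long along the tray's y, 45 mm beyond the tray's far end, 48 mm above the table when level; it turns with the tray. Its x axis points from the hinge to the handle (away from the robot) when level. Free for fingers on both sides and above.
- tray_cover (a point): Centre of the clear plastic cover, 97 mm along the lanes, 254 mm across, 3 mm thick, 16 mm above the tray's floor: it roofs the far half of the tray's three lanes, so a blank below it cannot be grasped from above. Lanes: 78 mm wide each, 16 mm high walls, running down to the hinge end, where a stop slanting at 50 degrees guides each blank against the lane's right-hand (-y) wall, into the open corner.
- tray_hinge (a point): Middle of the tray's hinge line, fixed, 18 mm above the table; the line runs along this point's y axis; its x axis points along the lanes away from the robot. In this frame the level handle is at x 247 mm, z 30 mm. The tray's floor (top) is 24 mm above the table when level.
- corner0 (a point): Centre of a blank that rests in the open corner of tray lane 0 (lane 0 is the rightmost, towards -y); moves with the tray; 27 mm above the table when level. x axis along the lane, away from the robot. Here the fingers can take the blank along the lane's x: the hinge-end side is open between wall and stop (about 46 mm), and 75 mm from this point uphill the cover begins.
- corner1 (a point): Centre of a blank that rests in the open corner of tray lane 1 (lane 0 is the rightmost, towards -y); moves with the tray; 27 mm above the table when level. x axis along the lane, away from the robot. Here the fingers can take the blank along the lane's x: the hinge-end side is open between wall and stop (about 46 mm), and 75 mm from this point uphill the cover begins.
- corner2 (a point): Centre of a blank that rests in the open corner of tray lane 2 (lane 0 is the rightmost, towards -y); moves with the tray; 27 mm above the table when level. x axis along the lane, away from the robot. Here the fingers can take the blank along the lane's x: the hinge-end side is open between wall and stop (about 46 mm), and 75 mm from this point uphill the cover begins.
- blank0_c (a point): Centre (half-way up) of copper blank 0: a plain flat disc, diameter 56 mm, 6 mm thick, about 110 g; z axis normal to its face. Starts in tray lane 0 under the cover. It may be absent.
- blank1_c (a point): Centre (half-way up) of copper blank 1: a plain flat disc, diameter 56 mm, 6 mm thick, about 110 g; z axis normal to its face. Starts in tray lane 1 under the cover. It may be absent.
- blank2_c (a point): Centre (half-way up) of copper blank 2: a plain flat disc, diameter 56 mm, 6 mm thick, about 110 g; z axis normal to its face. Starts in tray lane 2 under the cover. It may be absent.
- circle0 (a point): Centre of scribed circle 0 (63 mm diameter) on the flat top face of the steel contact plate, 2 mm above the table. The plate is fixed, 125 x 290 x 2 mm; the three circles lie 88 mm apart along its y axis.
- circle1 (a point): Centre of scribed circle 1 (63 mm diameter) on the flat top face of the steel contact plate, 2 mm above the table. The plate is fixed, 125 x 290 x 2 mm; the three circles lie 88 mm apart along its y axis.
- circle2 (a point): Centre of scribed circle 2 (63 mm diameter) on the flat top face of the steel contact plate, 2 mm above the table. The plate is fixed, 125 x 290 x 2 mm; the three circles lie 88 mm apart along its y axis.
- knob (a joint): Angle of the regulator's knob in rad, growing counter-clockwise seen from above, range 0 to 2.6; stays where it is left (friction 0.04 N m). 0: pointer along the +x axis of the regulator (of point lock_grip).
- knob_grip (a point): On the knob's axis, 85 mm above the table, in the middle of its grip bar: 46 mm long along this point's x axis, 14 mm wide, from 8 to 40 mm above the regulator's top (55 mm above the table). x axis = direction of the white pointer line; z up. The flat round skirt below has radius 22 mm.
- mark (a point): Black mark on the fixed aluminium ring around the knob, 31 mm from the knob's axis; its x axis points outward from the knob's axis through the mark. The knob is set when the pointer's x axis points the same way.
- lock (a joint): Travel of the lock hood in m: 0 as found (knob free), 0.12 at its end stop, fully over the knob; slides along the regulator's +y with about 1.5 N friction.
- lock_grip (a point): In the hood's grip fin, 127 mm above the table and 12 mm below its top: fin 40 mm along x, 14 mm thick along y (the sliding direction is +y), standing 36 mm above the hood's top, which is 103 mm above the table. The hood is 96 x 64 mm, open at its y ends. The regulator is a fixed box 120 x 250 x 55 mm (x, y, z), its middle 65 mm from this point along +y while the lock is at 0.
- bottle_a_m (a point): Middle of a closed white plastic bottle, 52 mm diameter, 110 mm high, bystander.
- bottle_b_m (a point): Middle of the other white plastic bottle, the same size, bystander.
- case_m (a point): Centre (half-way up) of a closed black case, 100 mm along its x, 46 mm along its y, 30 mm high, 160 g; starts lying on the steel plate over the circles.
- mat_c (a point): Middle of the top face of a fixed black rubber mat, 130 mm along x, 90 mm along y, 2 mm thick, on the table beside the plate.

How it is judged:
By the outcome, as a careful person would: the job done as asked, in the order asked, and still so for the second after the job is handed in, with the robot touching nothing.
Of blank0, blank1, blank2 only 2 to 3 are there at a start; the rules pass over those that are not, and their reading is None.
At some moment in a run one of blank0, blank1, blank2, case may be knocked a few centimetres aside while the robot is not near it.
Once in a run the grip may slacken for a moment while it holds something.
It also fails if it takes over 208 s, if anything falls off the work surface, if the arm or the gripper's body presses on something with over 40 N, if the wrist force passes 120 N, or if a joint passes its speed limit or range.

ROBOT

A 6-joint arm with a two-finger parallel gripper is mounted at the origin on the work surface. World frame = base frame: x ahead of the robot, y to its left, z up, the work surface at z = 0. Lengths are in m, angles in rad, forces in N, time in s.
With the tool pointing down it reaches from about 0.35 to 0.85 m from the base axis. Payload 8.1 kg.
Tool frame: the origin (TCP) lies on the centre line of the jaws, within the pads' length; the fingertips stand arm.tips_ahead ahead of it and the grasp point (between the pads) lies 11 mm behind it (arm.tips_ahead is the distance from the TCP to the fingertips, in m); x points along the fingers, z is the direction in which the jaws open and shut, and the axes are right-handed (so a half turn about x gives the same grasp; the last joint's range is limited). The gripper opens to 93 mm and grips with 3 to 60 N. Pads are 15 mm wide; open, the fingers measure 128 mm over their backs; the gripper's body (75 mm by 188 mm) begins 65 mm behind the grasp point.
Start: joints at [-1.412, 0.13, 1.488, -0, 1.523, -0.085], TCP at [0.145, -0.582, 0.227] pointing down, gripper open.
Joint ranges: [-2.96, 2.96], [-0.89, 2.26], [0.02, 2.5], [-1.34, 4.48], [0, 2.73], [-2.66, 2.66]. Speed limits (rad/s): [2.39, 2.39, 2.79, 3.14, 3.14, 3.14].

INTERFACE

Orientations are given as a unit quaternion [x, y, z, w].
In Python, from rig import arm gives the robot as it stands.
- The arm moves only by the shell command python3 -m pendant 'ROWS' [FORCE]. ROWS is JSON, a list of rows, each a list of 7 numbers: the shift along the tool's x, y, z in mm, then the turn, a rotation vector about the tool's x, y, z in degrees, then the finger opening in mm, from 0 to 93. A call has 1 to 12 rows; each row is the pose to reach, as a shift and turn from the pose commanded when the call began, along the tool's axes at that moment; what a row does not reach only later rows make up. A row lasts 1/12 s, in which the tool goes at most 41.7 mm and 7.16 degrees, less where a joint would pass 70% of its speed; a pose out of reach is approached as far as the arm can. A call with a gripper value outside its range is refused whole. The fingers move at their own pace and stop on an object; FORCE is the grip in N (left out, the last holds). Time passes only in rows, so rows that repeat a pose let the fingers close. It gives the time, the measured TCP pose, the force and the opening at its end, in the units of the state.
- arm.observe(): the state, without advancing time (a new reading comes with each control period).
- arm.grab_frame(name): name is "scene" or "top"; returns (picture, depth): 384x512x3 uint8, red, green, blue; 384x512 float32, m along the optical axis (not along the pixel's ray), 0 where there is no reading.
- arm.get_calibration(name): a dict with "camera_matrix" (3x3 intrinsics, pixels), "dist_coeffs" ([k1, k2, p1, p2, k3] as OpenCV has them; the pictures are not rectified), "R" (3x3) and "t" (3): a world point X has camera coordinates R X + t. Camera axes: x right, y down, z forward; pixel columns grow to the right and rows downward; lengths in m; the calibration is good to about 2 mm. A picture is of the moment at which its call begins. get_calibration takes no time and is no camera call.
- arm.sign_off(): hands the job in, once; it reports no verdict.
Trained networks look in the newest picture that a camera, given by its name, has taken for a name from the list of things; names that differ only in an ending like _2 or _b are one class to them, and where a whole thing is asked for, a point or a joint stands for the part that bears it (a point fixed in the world has none). Each returns a list of dicts, best first, with "confidence" (0 to 1); they miss things now and then, are a little off and sometimes report something else, mostly with a low value. They report only what shows in the picture. A call takes as long as a camera call.
- arm.find_in(name, camera): "point" ([x, y, z] in m, in the coordinates of the camera as it stood for that picture, good to about 4 mm: the middle of the surface that is visible of it).
The state is a dict: "clock": time; "qpos": joint angles; "qd": joint speeds; "tau": joint torques, N m; "tool_pos": TCP position; "eef_rot": TCP orientation; "contact_force": force on the tool from outside, world axes, zero at the start; "wrist_torque": the same for the moment, N m; "opening": finger opening in m.
Only numpy, scipy, OpenCV 4.12 (cv2) and the standard library are available. Lean on these libraries where they do the work, as an engineer would, in place of code of your own. Each camera call takes 0.05 s, during which the arm holds its last target.

## Working session

There is one attempt and no reset: what is moved stays moved. The work goes in short steps, Python scripts to look and compute and a shell command to move; the robot and the scene stay as the last step left them, time stands still between calls to the robot, and variables do not carry over. Pictures are saved under pics/ and viewed, and the job is handed in when it is done.

```bash
ls -la; mkdir -p pics; cat > h.py <<'E'
import numpy as np, cv2
from rig import arm
def cal(n):
    c=arm.get_calibration(n); return [np.array(c[k],float) for k in("camera_matrix","dist_coeffs","R","t")]
def px(n,X):
    K,d,R,t=cal(n); p,_=cv2.projectPoints(np.array(X,float).reshape(-1,3),cv2.Rodrigues(R)[0],t,K,d); return p.reshape(-1,2)
def ray(n,uv,z):
    "pixel -> world at plane z"
    K,d,R,t=cal(n); u=cv2.undistortPoints(np.array(uv,float).reshape(-1,1,2),K,d).reshape(-1,2)
    o=-R.T@t; D=np.c_[u,np.ones(len(u))]@R; s=(z-o[2])/D[:,2]; return o+D*s[:,None]
def w(n,p):
    K,d,R,t=cal(n); return R.T@(np.array(p)-t)
def save(n,f,crop=None,sc=1):
    im,dep=arm.grab_frame(n); o=im
    if crop: o=im[crop[1]:crop[3],crop[0]:crop[2]]
    if sc!=1:o=cv2.resize(o,None,fx=sc,fy=sc,interpolation=cv2.INTER_CUBIC)
    cv2.imwrite("pics/"+f,cv2.cvtColor(o,cv2.COLOR_RGB2BGR)); return im,dep
def cloud(n,dep):
    K,d,R,t=cal(n); H,W=dep.shape; v,u=np.mgrid[:H,:W]
    q=cv2.undistortPoints(np.stack([u,v],-1).reshape(-1,1,2).astype(float),K,d).reshape(-1,2)
    P=np.c_[q,np.ones(len(q))]*dep.reshape(-1,1); return ((P-t)@R).reshape(H,W,3)
from scipy.spatial.transform import Rotation as Ro
def st():
    s=arm.observe(); return np.array(s["tool_pos"]),Ro.from_quat(s["eef_rot"]),s
E
python3 - <<'E'
from h import *
p,R,s=st();print(s["clock"],p,R.as_matrix().round(3),s["opening"],arm.tips_ahead)
for n in("scene","top"):
    save(n,n+"0.png"); np.set_printoptions(suppress=True,precision=3)
    for c in cal(n):print(c.tolist())
E
```

```text
total 12
drwxr-xr-x  3 agent agent 4096 Dec  7 08:16 .
drwxr-xr-x 23 root  root  4096 Dec  7 08:16 ..
drwxr-xr-x  2 agent agent 4096 Dec  7 08:16 pics
0.0 [ 0.14475768 -0.58170391  0.22560138] [[-0.     0.97   0.241]
 [ 0.002  0.241 -0.97 ]
 [-1.     0.    -0.002]] 0.093256623399969 0.008
[[452.64179662939273, 0.0, 253.24097918311952], [0.0, 452.64179662939273, 190.6330666254591], [0.0, 0.0, 1.0]]
[0.0608140281805881, 0.0, 0.0, 0.0, 0.0]
[[0.7482067509474859, 0.663344166281751, -0.01269546756032927], [0.46559913476232134, -0.5386035519111427, -0.7022276408525078], [-0.4726564328824738, 0.5195004628762805, -0.7118392834946284]]
[-0.4677815170158091, -0.210029969802748, 1.6077359341249846]
[[359.0901757593376, 0.0, 255.55776188390138], [0.0, 359.0901757593376, 195.81155716661252], [0.0, 0.0, 1.0]]
[0.03231117774778806, 0.0, 0.0, 0.0, 0.0]
[[-0.018007955481295308, -0.9998173869422471, -0.006395803886957627], [-0.9806893465906428, 0.018908643188311855, -0.19465576974853604], [0.19474115903681394, 0.0027669442990134754, -0.9808507659151031]]
[0.014273835379677134, 0.6195525364659854, 0.938961832328053]
```

View pics/scene0.png

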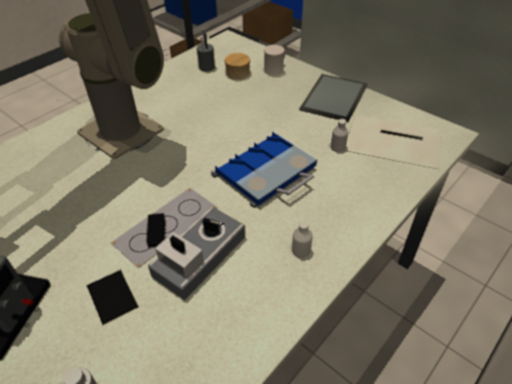

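View pics/top0.png

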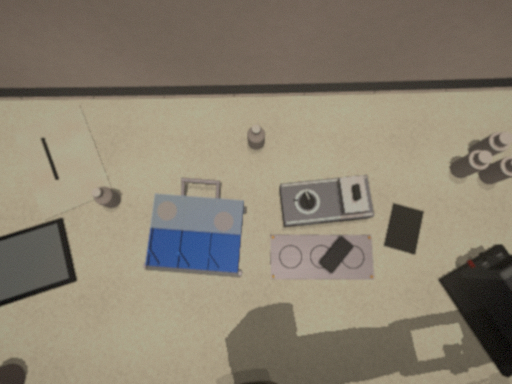

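```bash
python3 - <<'E'
from h import *
np.set_printoptions(suppress=True,precision=4)
for n in ["top","scene"]:
  for k in "tray_handle tray_cover blank0_c knob_grip mark lock_grip bottle_a_m case_m mat_c circle0 tray_hinge corner0".split():
    try:
        for r in arm.find_in(k,n): print(n,k,round(r["confidence"],2),w(n,r["point"]),px(n,w(n,r["point"]))[0].round())
    except Exception as e: print(n,k,e)
E
```

```text
top tray_handle 0.93 [0.5319 0.1738 0.0418] [195. 229.]
top tray_cover 0.58 [0.5303 0.1718 0.0396] [196. 230.]
top tray_cover 0.58 [0.7874 0.0017 0.0737] [255. 137.]
top blank0_c 0.3 [ 0.6018 -0.1346  0.078 ] [306. 200.]
top knob_grip 0.48 [ 0.5994 -0.137   0.0756] [307. 201.]
top mark 0.64 [ 0.608  -0.1403  0.0597] [307. 199.]
top mark 0.56 [ 0.5976 -0.1367  0.0757] [307. 202.]
top lock_grip 0.69 [ 0.61   -0.254   0.1027] [352. 194.]
top bottle_a_m 0.71 [0.7877 0.0005 0.0749] [255. 137.]
top case_m 0.73 [0.7867 0.0004 0.0755] [255. 137.]
top case_m 0.69 [ 0.4585 -0.2165  0.0318] [336. 253.]
top mat_c 0.93 [ 0.5268 -0.4203  0.0006] [403. 229.]
top circle0 0.72 [ 0.453  -0.1615  0.0042] [315. 256.]
top tray_hinge 0.71 [0.5228 0.1759 0.0392] [194. 233.]
top corner0 0.68 [0.5282 0.1736 0.0377] [195. 231.]
scene tray_handle 0.8 [0.5502 0.1564 0.0388] [268. 170.]
scene tray_cover 0.6 [0.5493 0.1643 0.0439] [270. 167.]
scene tray_cover 0.28 [ 0.606  -0.1486  0.0827] [210. 227.]
scene blank0_c 0.23 [0.5502 0.1624 0.0449] [270. 167.]
scene knob_grip 0.59 [ 0.6088 -0.1463  0.0808] [211. 227.]
scene knob_grip 0.41 [0.5463 0.1595 0.0431] [268. 167.]
scene mark 0.59 [ 0.6188 -0.1513  0.0579] [213. 236.]
scene mark 0.18 [ 0.628  -0.2652  0.107 ] [181. 253.]
scene lock_grip 0.8 [ 0.6307 -0.2644  0.1097] [182. 252.]
scene bottle_a_m 0.6 [ 0.8069 -0.0161  0.0681] [301. 240.]
scene case_m 0.84 [ 0.4673 -0.2203  0.0325] [157. 228.]
scene mat_c 0.97 [ 0.5284 -0.423   0.0037] [111. 296.]
scene circle0 0.8 [ 0.4469 -0.1675  0.0056] [168. 220.]
scene circle0 0.36 [0.5485 0.1593 0.0365] [269. 169.]
scene circle0 0.21 [0.638  0.4102 0.0587] [340. 137.]
scene tray_hinge 0.73 [0.5491 0.1596 0.042 ] [269. 168.]
scene corner0 0.62 [0.5523 0.1589 0.0399] [270. 169.]
```

Two blanks show through the cover (top ≈(167,211) and (222,221)); the case lies on the plate at (336,253); regulator with hood at (352,194), knob (307,202). Zooming in for geometry.

```bash
python3 - <<'E'
from h import *
im,d=arm.grab_frame("top"); 
def cr(im,x0,y0,x1,y1,s,f):
    cv2.imwrite("pics/"+f,cv2.cvtColor(cv2.resize(im[y0:y1,x0:x1],None,fx=s,fy=s,interpolation=cv2.INTER_CUBIC),cv2.COLOR_RGB2BGR))
cr(im,140,170,250,280,5,"t_tray.png"); cr(im,260,165,435,290,4.5,"t_reg.png")
np.savez("f0.npz",im=im,d=d)
im,d=arm.grab_frame("scene"); cr(im,140,190,260,300,5,"s_reg.png")
np.savez("f0s.npz",im=im,d=d)
E
```

```text
(no output)
```

View pics/t_tray.png

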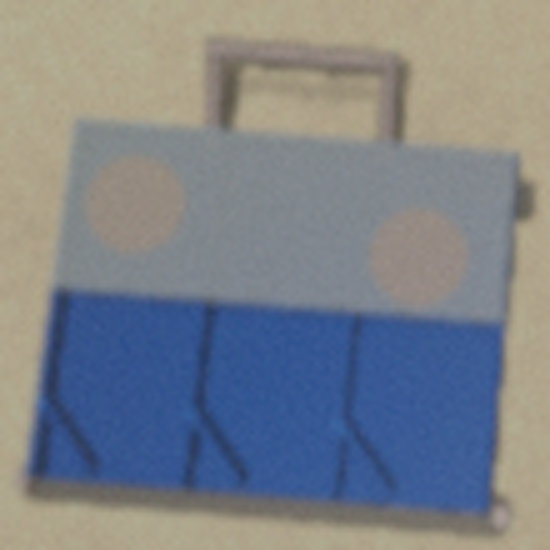

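View pics/t_reg.png

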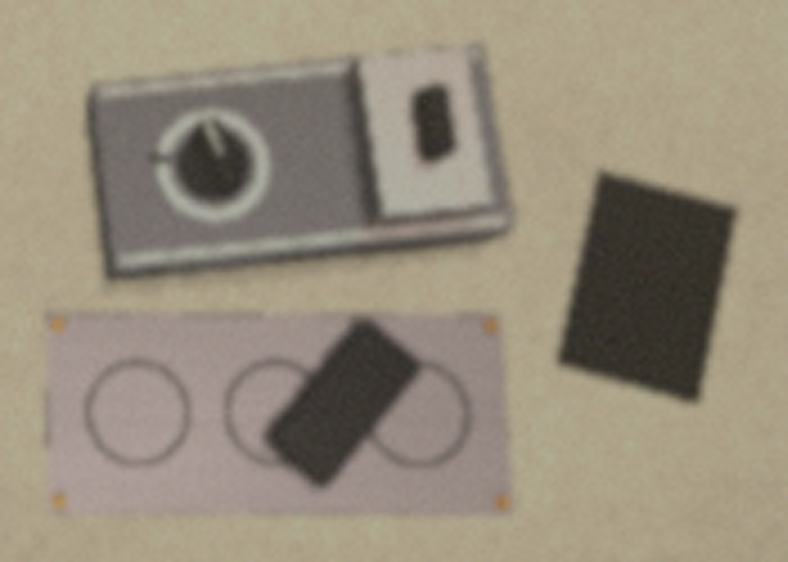

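View pics/s_reg.png

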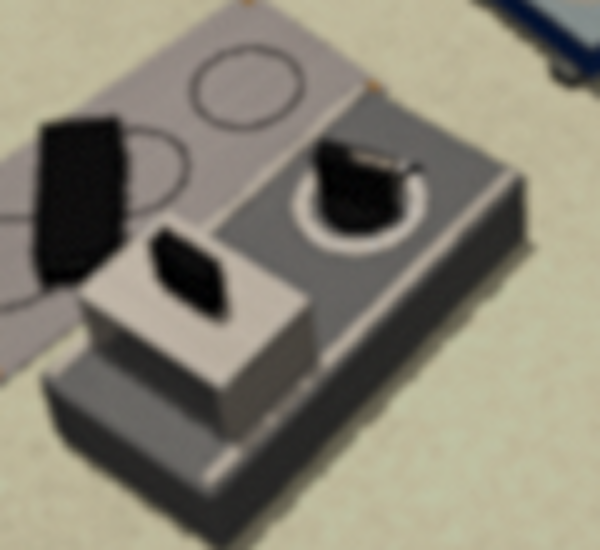

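```bash
cat >> h.py <<'E'
def rect(C,zlo,zhi,box):
    "box x0,x1,y0,y1 -> minAreaRect of points in slab"
    m=(C[...,2]>zlo)&(C[...,2]<zhi)&(C[...,0]>box[0])&(C[...,0]<box[1])&(C[...,1]>box[2])&(C[...,1]<box[3])
    P=C[m][:,:2]
    if len(P)<5:return None
    P0=P.mean(0)
    return len(P),C[m].mean(0).round(4),[np.round(v,4) for v in cv2.minAreaRect(((P)*1000).astype(np.float32))]
E
python3 - <<'E'
from h import *
for n,f in(("top","f0.npz"),("scene","f0s.npz")):
    d=np.load(f)["d"];C=cloud(n,d)
    print(n,"table z",np.median(C[(abs(C[...,0]-.4)<.05)&(abs(C[...,1]+.0)<.05)],0))
    print("reg",rect(C,.048,.062,(.5,.75,-.4,0)))
    print("hood",rect(C,.097,.109,(.5,.75,-.4,-.1)))
    print("fin",rect(C,.128,.15,(.5,.75,-.4,-.1)))
    print("knob",rect(C,.085,.105,(.55,.66,-.19,-.09)))
    print("case",rect(C,.024,.04,(.35,.53,-.35,-.1)))
    print("tray cover",rect(C,.038,.052,(.5,.75,0,.35)))
    print("tray all",rect(C,.018,.052,(.35,.64,0,.35)))
E
```

```text
top table z [ 4.24991099e-01 -4.17241464e-05  1.63537339e-03]
reg (2654, array([ 0.6018, -0.1699,  0.055 ]), [array([ 608.0377, -193.8295]), array([120.6644, 249.3443]), np.float64(4.9668)])
hood (738, array([ 0.6118, -0.2554,  0.1026]), [array([ 608.214 , -210.0649]), array([ 96.454 , 161.8656]), np.float64(6.0759)])
fin (94, array([ 0.6121, -0.257 ,  0.1373]), [array([ 613.4031, -257.7056]), array([40.1845, 14.23  ]), np.float64(4.7331)])
knob (93, array([ 0.6021, -0.1388,  0.0939]), [array([ 602.5665, -139.5391]), array([44.9634, 14.3448]), np.float64(22.0162)])
case (623, array([ 0.457 , -0.2167,  0.0312]), [array([ 457.3463, -217.7014]), array([ 47.5782, 101.9142]), np.float64(48.4238)])
tray cover (3285, array([0.579, 0.169, 0.043]), [array([589.2632, 169.1801]), array([260.6063, 179.9935]), np.float64(88.8856)])
tray all (6656, array([0.5239, 0.1744, 0.0337]), [array([532.0541, 173.2032]), array([273.8268, 226.2725]), np.float64(84.7734)])
scene table z [0.40266478 0.0005074  0.00167832]
reg (2519, array([ 0.6172, -0.2004,  0.0565]), [array([ 608.5115, -195.2756]), array([124.3534, 254.81  ]), np.float64(4.4652)])
hood (733, array([ 0.6185, -0.2596,  0.1043]), [array([ 607.3162, -214.0728]), array([100.4637, 157.8258]), np.float64(6.2994)])
fin (112, array([ 0.6153, -0.261 ,  0.1379]), [array([ 613.892, -259.449]), array([39.6347, 15.4266]), np.float64(4.177)])
knob (107, array([ 0.6052, -0.1419,  0.094 ]), [array([ 603.8839, -140.3257]), array([47.3117, 17.2043]), np.float64(18.8457)])
case (509, array([ 0.4605, -0.2221,  0.0331]), [array([ 457.691 , -219.9988]), array([ 48.3081, 102.6901]), np.float64(47.1914)])
tray cover (2036, array([0.5805, 0.1621, 0.044 ]), [array([590.0991, 169.7961]), array([265.5961, 176.9277]), np.float64(89.6184)])
tray all (3850, array([0.5361, 0.163 , 0.0364]), [array([532.0853, 166.7366]), array([271.6437, 225.0145]), np.float64(83.4971)])
```

```bash
python3 - <<'E'
from h import *
np.set_printoptions(suppress=True,precision=4)
g=lambda pts,o,s:(np.array(pts,float)+.5)/s-.5+np.array(o)
R=lambda pts,z:ray("top",g(pts,(260,165),4.5),z)
T=lambda pts,z:ray("top",g(pts,(140,170),5),z)
m=R([(600,172),(737,207),(697,402),(560,362)],.002);print("mat",m.mean(0),m)
print("plate",R([(47,313),(505,313),(512,515),(55,513)],.002))
print("circ",R([(138,412),(275,412),(419,414)],.002))
mk=R([(160,157)],.056);print("mark",mk,R([(213,165)],.056)); k=np.array([.6035,-.1392]);v=mk[0,:2]-k;print(np.degrees(np.arctan2(v[1],v[0])),np.hypot(*v))
print("pointer",R([(216,155),(210,120)],.095))
print("ring", R([(156,163),(270,163),(213,108),(213,220)],.056))
print("handle",T([(215,46),(396,62)],.048))
print("cover",T([(78,122),(520,155),(498,322),(58,290)],.043))
print("blanks",T([(135,205),(419,255)],.03))
im=np.load("f0.npz")["im"]
E
```

```text
mat [ 0.5293 -0.4215  0.002 ] [[ 0.6028 -0.3978  0.002 ]
 [ 0.5783 -0.4828  0.002 ]
 [ 0.4549 -0.4442  0.002 ]
 [ 0.4811 -0.3612  0.002 ]]
plate [[ 0.5177 -0.0369  0.002 ]
 [ 0.5126 -0.3292  0.002 ]
 [ 0.3872 -0.323   0.002 ]
 [ 0.3928 -0.0387  0.002 ]]
circ [[ 0.4541 -0.0929  0.002 ]
 [ 0.4526 -0.1795  0.002 ]
 [ 0.45   -0.27    0.002 ]]
mark [[ 0.6081 -0.1076  0.056 ]] [[ 0.6024 -0.1401  0.056 ]]
81.78211162076902 0.03197706429557986
pointer [[ 0.6014 -0.1366  0.095 ]
 [ 0.6227 -0.134   0.095 ]]
ring [[ 0.6043 -0.1049  0.056 ]
 [ 0.603  -0.1753  0.056 ]
 [ 0.6385 -0.1418  0.056 ]
 [ 0.5681 -0.1385  0.056 ]]
handle [[0.6757 0.2096 0.048 ]
 [0.6643 0.1066 0.048 ]]
cover [[0.634  0.2873 0.043 ]
 [0.6101 0.0368 0.043 ]
 [0.5161 0.0501 0.043 ]
 [0.5387 0.2948 0.043 ]]
blanks [[0.5878 0.2569 0.03  ]
 [0.556  0.0952 0.03  ]]
```

```bash
cat >> h.py <<'E'
def go(x,y,z,yaw,quiet=False):
    "tool down, jaw axis (z) at world yaw deg (mod 180). prints shift/turn"
    p,R,s=st(); M=R.as_matrix()
    best=None
    for k in(-180,0,180,360):
        a=np.radians(yaw+k); zc=np.array([np.cos(a),np.sin(a),0]); xc=np.array([0,0,-1.]); yc=np.cross(zc,xc)
        T=Ro.from_matrix(np.c_[xc,yc,zc]); r=(R.inv()*T).as_rotvec(degrees=True)
        if best is None or np.linalg.norm(r)<np.linalg.norm(best):best=r
    d=M.T@(np.array([x,y,z])-p)*1000
    print("t=%.2f"%s["clock"],"shift",d.round(1),"turn",best.round(1),"rows>=%d"%np.ceil(max(np.linalg.norm(d)/41.7,np.linalg.norm(best)/7.16)),"q6 %.2f"%s["qpos"][5])
E
python3 -c "
from h import *
go(.4575,-.2185,.13,48)"
```

```text
t=1.40 shift [  96.6  391.2 -277.6] turn [56.  0.  0.] rows>=12 q6 -0.09
```

```bash
python3 -m pendant '[[97,391,-278,56,0,0,70],[97,391,-278,56,0,0,70],[97,391,-278,56,0,0,70],[97,391,-278,56,0,0,70],[97,391,-278,56,0,0,70],[97,391,-278,56,0,0,70],[97,391,-278,56,0,0,70],[97,391,-278,56,0,0,70],[97,391,-278,56,0,0,70],[97,391,-278,56,0,0,70],[97,391,-278,56,0,0,70],[97,391,-278,56,0,0,70]]' 20; python3 - <<'E'
from h import *
p,R,s=st();print(p,s["contact_force"],R.as_matrix().round(3))
save("top","t1.png",(230,150,450,310),3.5)
go(.4575,-.2185,.013,48)
E
```

```text
clock: 2.4
tool_pos: [0.4531, -0.2226, 0.1313]
eef_rot: [0.646, 0.287, -0.646, 0.288]
contact_force: [0.7, -1.0, 0.0]
opening: 0.0702
[ 0.45305223 -0.22257099  0.1312683 ] [ 0.74498187 -0.96070149  0.04756287] [[ 0.001  0.743 -0.67 ]
 [-0.001 -0.67  -0.743]
 [-1.     0.001 -0.   ]]
t=2.45 shift [116.5   2.5   1.1] turn [ 0.2 -0.2  0.1] rows>=3 q6 1.75
```

View pics/t1.png

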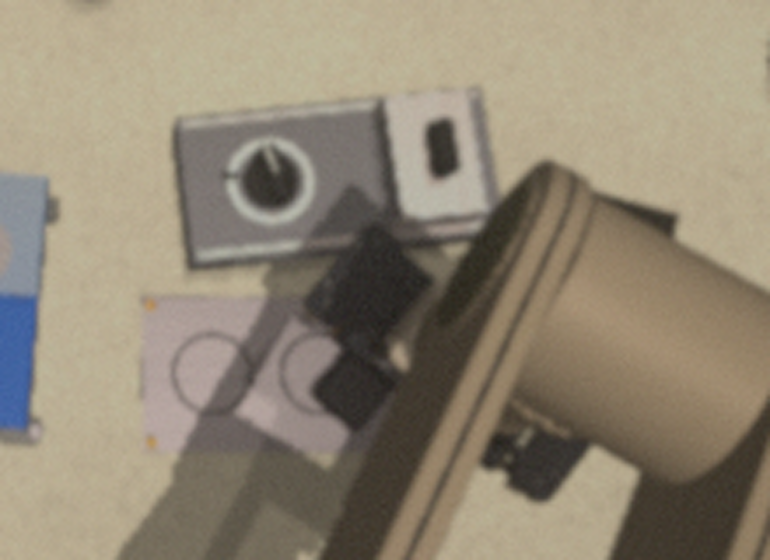

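The gripper hangs over the case (around (350,330) in the crop), partly hidden by the arm; regulator and plate are clear. Descending.

```bash
python3 -m pendant '[[40,2,1,0,0,0,70],[80,2,1,0,0,0,70],[110,2,1,0,0,0,70],[116,2,1,0,0,0,70],[116,2,1,0,0,0,70],[116,2,1,0,0,0,40],[116,2,1,0,0,0,40],[116,2,1,0,0,0,40],[116,2,1,0,0,0,40],[116,2,1,0,0,0,40],[116,2,1,0,0,0,40]]' 30
```

```text
clock: 3.37
tool_pos: [0.4542, -0.2269, 0.0169]
eef_rot: [0.647, 0.287, -0.645, 0.288]
contact_force: [0.9, 1.6, 7.1]
opening: 0.0458
```

```bash
python3 - <<'E'
from h import *
p,R,s=st();print(p,s["contact_force"],s["wrist_torque"],s["opening"])
im,d=save("scene","s2.png",(90,150,300,310),3.5)
go(.4575,-.2185,.013,48)
E
```

```text
[ 0.45417104 -0.22692322  0.01691799] [0.88159659 1.63625323 7.14455365] [ 0.50792756 -0.29755369 -0.04420603] 0.04583894351162119
t=3.42 shift [ 3.9 -3.2 -8.5] turn [-0.  -0.1 -0.2] rows>=1 q6 1.74
```

View pics/s2.png

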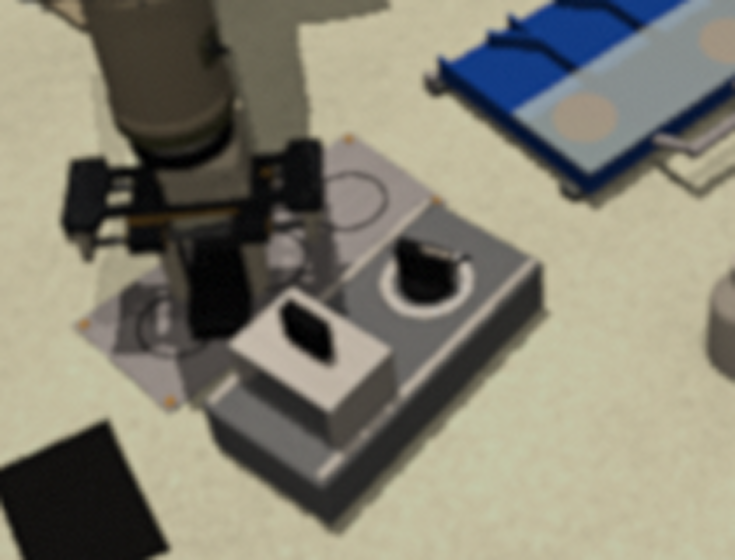

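The case is between the fingers (opening 45.8 mm). The pose reading is ~8 mm off what I asked; I lift and check.

```bash
python3 -m pendant '[[-20,0,0,0,0,0,40],[-50,0,0,0,0,0,40],[-80,0,0,0,0,0,40],[-80,0,0,0,0,0,40],[-80,0,0,0,0,0,40]]'; python3 - <<'E'
from h import *
p,R,s=st();print(p,s["contact_force"],s["wrist_torque"],s["opening"],R.as_matrix().round(3))
go(.4575,-.2185,.013,48)
go(.529,-.4215,.1,48+25)
E
```

```text
clock: 3.83
tool_pos: [0.4542, -0.2275, 0.0976]
eef_rot: [0.647, 0.286, -0.645, 0.289]
contact_force: [0.4, -0.8, -2.5]
opening: 0.0458
[ 0.4541988  -0.22746249  0.09756876] [ 0.36959096 -0.78642039 -2.53578623] [ 0.06137039  0.04863937 -0.01949812] 0.04578712070737272 [[ 0.004  0.743 -0.67 ]
 [-0.003 -0.67  -0.743]
 [-1.     0.005 -0.001]]
t=3.83 shift [84.6 -4.  -8.8] turn [-0.  -0.  -0.3] rows>=3 q6 1.74
t=3.83 shift [ -1.6 185.5  94. ] turn [-25.    0.   -0.3] rows>=5 q6 1.74
```

```bash
python3 -m pendant '[[0,0,0,0,0,0,40],[0,0,0,0,0,0,40],[0,0,0,0,0,0,40]]';python3 -m pendant '[[0,20,0,0,0,0,40],[0,20,0,0,0,0,40],[0,20,0,0,0,0,40],[0,20,0,0,0,0,40]]'
```

```text
clock: 4.08
tool_pos: [0.4516, -0.2256, 0.0934]
eef_rot: [-0.645, -0.288, 0.647, -0.286]
contact_force: [-0.1, 0.0, -1.4]
opening: 0.0457
clock: 4.42
tool_pos: [0.4668, -0.2392, 0.0943]
eef_rot: [-0.646, -0.288, 0.646, -0.287]
contact_force: [0.2, 0.4, -1.2]
opening: 0.0455
```

```bash
python3 - <<'E'
from h import *
go(.5314,-.4222,.08,73.3)
E
```

```text
t=4.42 shift [ 14.  170.5  92.7] turn [-25.3  -0.    0.1] rows>=5 q6 1.73
```

```bash
python3 -m pendant '[[3,34,18,-6,0,0,40],[6,70,38,-12,0,0,40],[9,105,57,-18,0,0,40],[12,140,76,-24,0,0,40],[14,160,87,-25,0,0,40],[14,170,93,-25,0,0,40],[14,170,93,-25,0,0,40],[14,170,93,-25,0,0,40],[14,170,93,-25,0,0,40],[14,170,93,-25,0,0,40]]'; python3 - <<'E'
from h import *
go(.5314,-.4222,.018,73.3)
E
```

```text
clock: 5.25
tool_pos: [0.5314, -0.4212, 0.0812]
eef_rot: [0.568, 0.421, -0.568, 0.42]
contact_force: [-0.7, 0.4, -1.0]
opening: 0.0455
t=5.25 shift [63.2  0.3  1. ] turn [-0.3 -0.   0. ] rows>=2 q6 1.12
```

```bash
python3 -m pendant '[[25,0,1,0,0,0,40],[45,0,1,0,0,0,40],[57,0,1,0,0,0,40],[62,0,1,0,0,0,40],[63,0,1,0,0,0,40],[63,0,1,0,0,0,40],[63,0,1,0,0,0,40]]'; python3 - <<'E'
from h import *
p,R,s=st();print(p,s["contact_force"])
save("scene","s3.png",(60,200,250,340),4)
E
```

```text
clock: 5.83
tool_pos: [0.5319, -0.4238, 0.0194]
eef_rot: [0.569, 0.42, -0.568, 0.421]
contact_force: [0.1, -0.7, -1.4]
opening: 0.0463
[ 0.5319404  -0.42382456  0.01935182] [ 0.11051171 -0.72696448 -1.37695006]
```

View pics/s3.png

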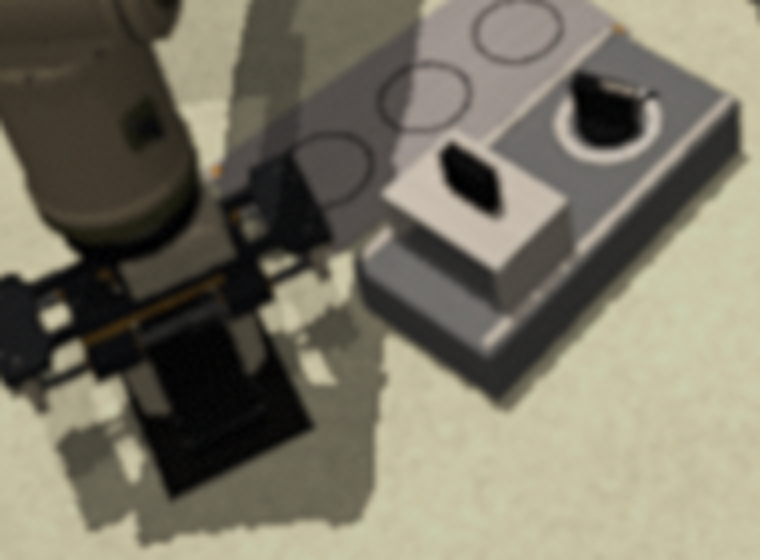

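The case is held just above the mat (around (210,380) in the crop), aligned with it. Lower 2 mm, open, rise.

```bash
python3 -m pendant '[[1,0,0,0,0,0,40],[2,0,0,0,0,0,40],[2,0,0,0,0,0,40],[2,0,0,0,0,0,40],[2,0,0,0,0,0,62],[2,0,0,0,0,0,62],[2,0,0,0,0,0,62],[2,0,0,0,0,0,62],[-20,0,0,0,0,0,62],[-60,0,0,0,0,0,62],[-100,0,0,0,0,0,62],[-100,0,0,0,0,0,62]]'; python3 - <<'E'
from h import *
go(.45,0.15,.2,90-8)
E
```

```text
clock: 6.88
tool_pos: [0.5352, -0.4271, 0.1289]
eef_rot: [0.569, 0.416, -0.568, 0.425]
contact_force: [1.2, -1.1, 2.0]
opening: 0.0621
t=6.88 shift [ -77.5 -249.6 -526.4] turn [-9.   0.4 -0.7] rows>=15 q6 1.12
```

```bash
cat >> h.py <<'E'
def go2(x,y,z,yaw):
    "as go, exact yaw of tool z (no mod): picks jaw direction with q6=q1-yaw in range"
    p,R,s=st(); M=R.as_matrix()
    a=np.radians(yaw); zc=np.array([np.cos(a),np.sin(a),0]); xc=np.array([0,0,-1.]); T=Ro.from_matrix(np.c_[xc,np.cross(zc,xc),zc])
    r=(R.inv()*T).as_rotvec(degrees=True); d=M.T@(np.array([x,y,z])-p)*1000
    print("t=%.2f"%s["clock"],"p",p.round(4),"shift",d.round(1),"turn",r.round(1),"rows>=%d"%np.ceil(max(np.linalg.norm(d)/41.7,np.linalg.norm(r)/7.16)),"q6 %.2f"%s["qpos"][5],"F",np.round(s["contact_force"],1),"op %.4f"%s["opening"])
E
python3 - <<'E'
from h import *
np.set_printoptions(suppress=True,precision=4)
for n,f in(("top","f0.npz"),("scene","f0s.npz")):
    C=cloud(n,np.load(f)["d"])
    print(rect(C,.035,.058,(.645,.72,.11,.205)))
go2(.5,0.05,.25,-70)
E
```

```text
(151, array([0.6675, 0.154 , 0.0518]), [array([664.2115, 157.4045]), array([95.3238, 24.7446]), np.float64(81.2683)])
(111, array([0.6707, 0.1567, 0.0529]), [array([665.0703, 157.5083]), array([95.4985, 24.0172]), np.float64(83.2612)])
t=6.88 p [ 0.5352 -0.4271  0.1289] shift [-126.  -171.9 -445.1] turn [-37.    0.6  -0.6] rows>=12 q6 1.12 F [ 1.2 -1.1  2. ] op 0.0621
```

```bash
python3 -m pendant '[[-41,0,0,0,0,0,40],[-80,0,0,-3,0,0,40],[-100,-15,-35,-7,0,0,40],[-126,-30,-70,-14,0,0,40],[-126,-45,-107,-21,0,0,40],[-126,-60,-145,-28,0,0,40],[-126,-74,-183,-35,0,0,40],[-126,-88,-222,-37,0,0,40],[-126,-103,-260,-37,0,0,40],[-126,-118,-298,-37,0,0,40],[-126,-132,-336,-37,0,0,40],[-126,-146,-375,-37,0,0,40]]'; python3 - <<'E'
from h import *
go2(.5,0.15,.2,-40)
save("top","t4.png",(250,160,450,300),4)
E
```

```text
clock: 7.88
tool_pos: [0.5011, -0.0205, 0.2444]
eef_rot: [0.406, 0.579, -0.406, 0.579]
contact_force: [0.1, 0.6, -0.5]
opening: 0.0399
t=7.88 p [ 0.5011 -0.0205  0.2444] shift [  44.4   57.1 -160.7] turn [-30.   0.  -0.] rows>=5 q6 1.08 F [ 0.1  0.6 -0.5] op 0.0399
```

View pics/t4.png

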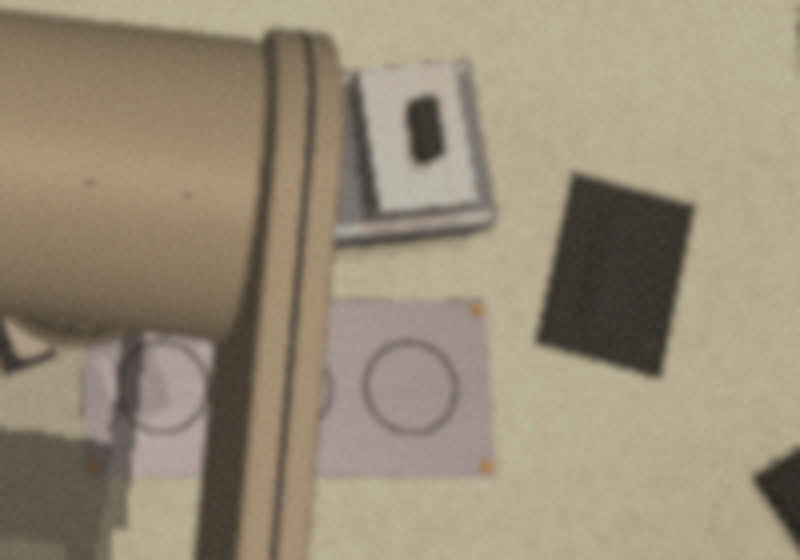

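Plate is cleared; the case is black-on-black on the mat at (615,275), so I check it by depth.

```bash
python3 - <<'E'
from h import *
im,d=arm.grab_frame("top");C=cloud("top",d)
print(rect(C,.024,.042,(.42,.64,-.52,-.34)))
go2(.5,0.15,.2,-40)
E
```

```text
(611, array([ 0.5288, -0.4206,  0.0309]), [array([ 529.3969, -421.9133]), array([ 47.3423, 102.711 ]), np.float64(72.1958)])
t=7.98 p [ 0.5012 -0.0168  0.2446] shift [  44.9   56.7 -156.8] turn [-29.7  -0.1  -0.1] rows>=5 q6 1.08 F [-0.3 -0.8 -0. ] op 0.0400
```

```bash
python3 - <<'E'
from h import *
go2(.668,0.158,.13,-6)
E
```

```text
t=7.98 p [ 0.5012 -0.0168  0.2446] shift [ 115.   216.9 -105.9] turn [-63.7  -0.   -0.1] rows>=9 q6 1.08 F [-0.3 -0.8 -0. ] op 0.0400
```

```bash
python3 -m pendant '[[10,22,-11,-7,0,0,40],[20,48,-23,-14,0,0,40],[30,72,-35,-21,0,0,40],[45,97,-47,-28,0,0,40],[60,121,-59,-35,0,0,40],[75,145,-71,-42,0,0,40],[90,170,-83,-49,0,0,40],[100,194,-95,-56,0,0,40],[115,217,-106,-63,0,0,40],[115,217,-106,-64,0,0,40],[115,217,-106,-64,0,0,40],[115,217,-106,-64,0,0,40]]'; python3 - <<'E'
from h import *
im,d=save("scene","s5.png",(180,80,380,240),4)
im,d=save("top","t5.png",(120,130,290,290),3.5)
go2(.668,0.158,.037,-6)
E
```

```text
clock: 8.98
tool_pos: [0.6694, 0.1505, 0.1292]
eef_rot: [0.038, 0.706, -0.038, 0.706]
contact_force: [0.4, 0.5, 1.1]
opening: 0.04
t=9.08 p [0.6698 0.1504 0.1307] shift [93.7  7.4 -2.7] turn [-0.2  0.1 -0. ] rows>=3 q6 0.25 F [0.5 0.2 0.4] op 0.0402
```

View pics/s5.png

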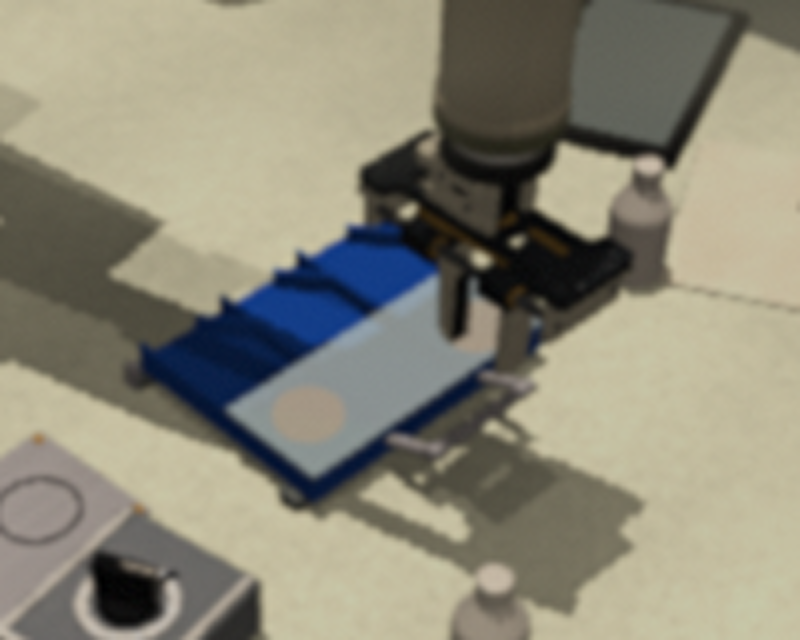

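View pics/t5.png

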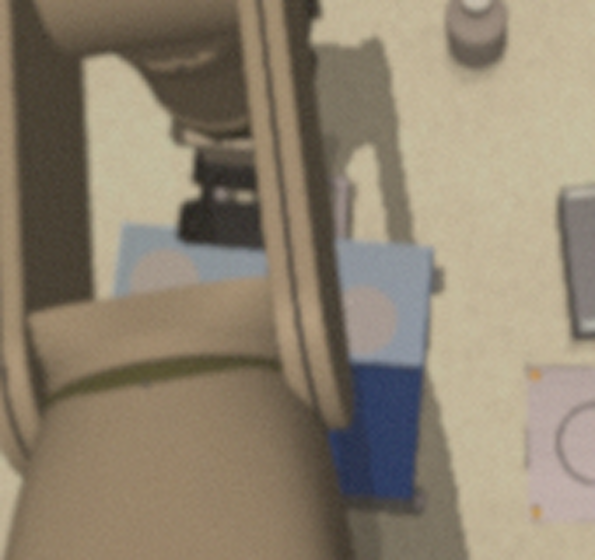

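Fingers straddle the handle bar from above (scene crop ~(480,390)), with both bottles clear. Descend and grip.

```bash
python3 -m pendant '[[30,5,-1,0,0,0,40],[60,5,-1,0,0,0,40],[85,5,-1,0,0,0,40],[93,5,-1,0,0,0,40],[93,5,-1,0,0,0,40],[93,5,-1,0,0,0,0],[93,5,-1,0,0,0,0],[93,5,-1,0,0,0,0],[93,5,-1,0,0,0,0],[93,5,-1,0,0,0,0],[93,5,-1,0,0,0,0],[93,5,-1,0,0,0,0]]' 30; python3 - <<'E'
from h import *
go2(.668,0.158,.037,-6)
# arc: hinge pos relative to handle
p,R,s=st(); 
r=np.hypot(.247,.030);a0=np.arctan2(.030,.247)
for th in (.1,.2,.3,.4,.5,.6,.65): print(th,"back %.0f up %.0f"%(1000*(.247-r*np.cos(a0+th)),1000*(r*np.sin(a0+th)-.03)))
E
```

```text
clock: 10.08
tool_pos: [0.6685, 0.1569, 0.0376]
eef_rot: [0.037, 0.706, -0.037, 0.706]
contact_force: [-6.7, 0.2, 8.0]
opening: 0.0111
t=10.08 p [0.6685 0.1569 0.0376] shift [ 0.6  1.1 -0.6] turn [-0. -0. -0.] rows>=1 q6 0.26 F [-6.7  0.2  8. ] op 0.0111
0.1 back 4 up 25
0.2 back 11 up 48
0.3 back 20 up 72
0.4 back 31 up 94
0.5 back 45 up 115
0.6 back 60 up 134
0.65 back 69 up 143
```

```bash
python3 -m pendant '[[-8,0,-1,0,0,0,0],[-25,0,-4,0,0,0,0],[-37,0,-7,0,0,0,0],[-48,0,-11,0,0,0,0],[-60,0,-15,0,0,0,0],[-72,0,-20,0,0,0,0],[-83,0,-25,0,0,0,0],[-94,0,-31,0,0,0,0],[-105,0,-38,0,0,0,0],[-115,0,-45,0,0,0,0],[-125,0,-52,0,0,0,0],[-125,0,-52,0,0,0,0]]'; python3 - <<'E'
from h import *
im,d=save("scene","s6.png",(180,60,380,240),4)
p,R,s=st();print(p,s["contact_force"],s["opening"])
E
```

```text
clock: 11.08
tool_pos: [0.6171, 0.1622, 0.1648]
eef_rot: [0.037, 0.705, -0.037, 0.707]
contact_force: [2.9, 0.0, 1.8]
opening: 0.011
[0.61787811 0.16212458 0.16381469] [5.67023632 0.0322126  2.29637646] 0.010954442007174386
```

View pics/s6.png

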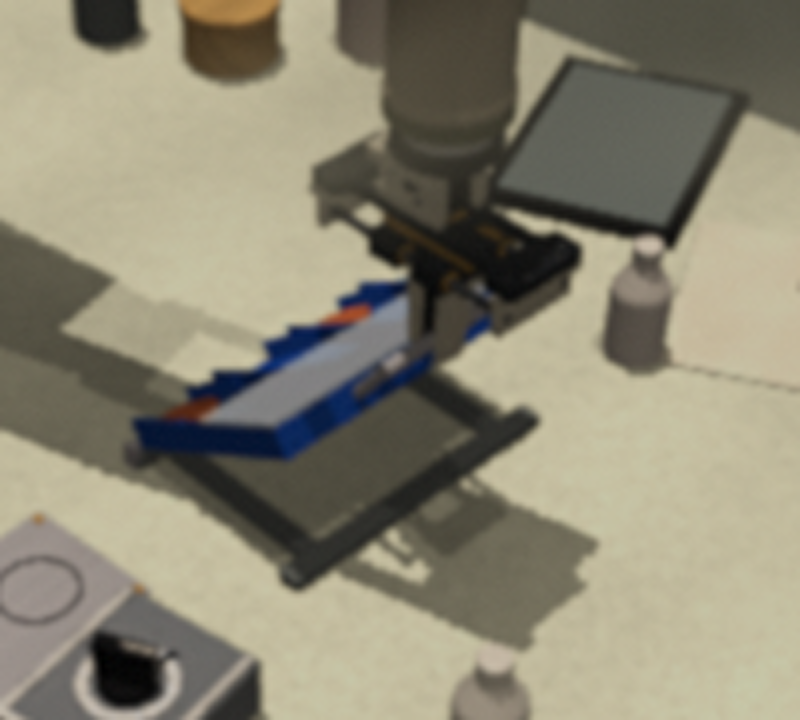

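The tray is tipped ~0.55 rad and both blanks (orange at (195,410) and (345,315)) have left the cover. A little further, hold, then look.

```bash
python3 -m pendant '[[-6,0,-5,0,0,0,0],[-12,0,-10,0,0,0,0],[-12,0,-10,0,0,0,0],[-12,0,-10,0,0,0,0],[-12,0,-10,0,0,0,0],[-12,0,-10,0,0,0,0],[-12,0,-10,0,0,0,0],[-12,0,-10,0,0,0,0]]'; python3 - <<'E'
from h import *
im,d=save("scene","s7.png",(180,60,380,240),4)
p,R,s=st();print(p,s["contact_force"],s["opening"])
E
```

```text
clock: 11.8
tool_pos: [0.6093, 0.1632, 0.1745]
eef_rot: [0.038, 0.704, -0.037, 0.708]
contact_force: [8.0, 1.3, 4.1]
opening: 0.0112
[0.60930636 0.16318622 0.17450404] [8.49407239 1.65514355 3.2785093 ] 0.010574766634259767
```

View pics/s7.png

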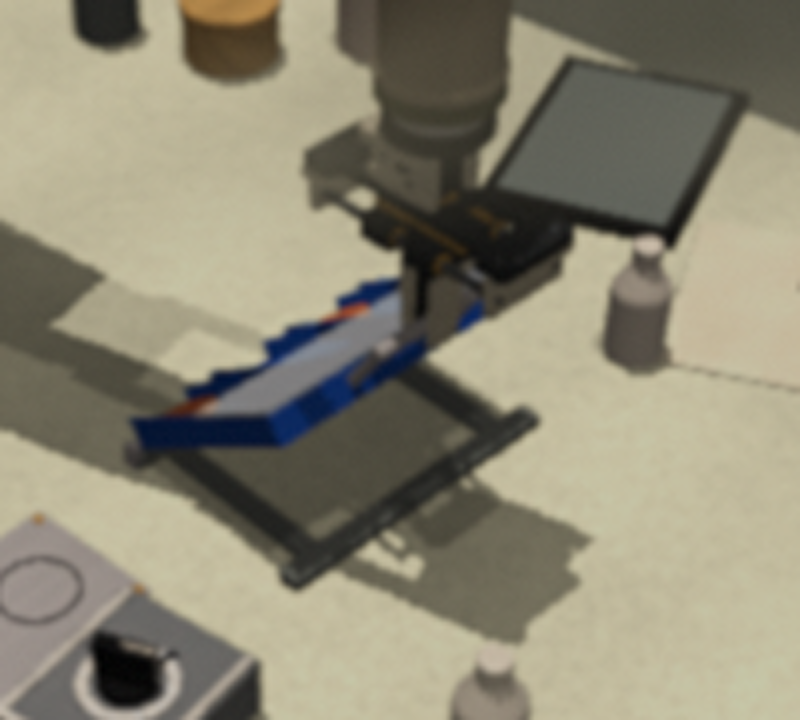

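```bash
python3 -m pendant '[[10,0,8,0,0,0,0],[22,0,17,0,0,0,0],[32,0,24,0,0,0,0],[43,0,31,0,0,0,0],[54,0,37,0,0,0,0],[65,0,42,0,0,0,0],[77,0,47,0,0,0,0],[89,0,51,0,0,0,0],[100,0,55,0,0,0,0],[112,0,58,0,0,0,0],[124,0,60,0,0,0,0],[132,0,61,0,0,0,0]]'; python3 -m pendant '[[2,0,0,0,0,0,0],[3,0,0,0,0,0,0],[3,0,0,0,0,0,0],[3,0,0,0,0,0,0],[3,0,0,0,0,0,0]]';python3 -c "
from h import *
go2(.668,.158,.037,-6)"
```

```text
clock: 12.85
tool_pos: [0.6683, 0.1571, 0.0395]
eef_rot: [0.037, 0.706, -0.037, 0.706]
contact_force: [5.3, 4.2, -0.4]
opening: 0.0112
clock: 13.27
tool_pos: [0.6684, 0.1571, 0.0379]
eef_rot: [0.037, 0.706, -0.037, 0.707]
contact_force: [6.4, 3.3, -1.5]
opening: 0.011
t=13.27 p [0.6684 0.1571 0.0379] shift [ 0.9  0.9 -0.5] turn [-0.   0.1 -0. ] rows>=1 q6 0.26 F [ 6.4  3.3 -1.5] op 0.0110
```

Level again. Release gently (to 40 mm), rise, and swing away to see the tray.

```bash
python3 -m pendant '[[0,0,0,0,0,0,40],[0,0,0,0,0,0,40],[0,0,0,0,0,0,40],[0,0,0,0,0,0,40],[-25,0,0,0,0,0,40],[-65,0,0,0,0,0,40],[-100,0,0,0,0,0,40],[-130,0,0,0,0,0,40],[-130,0,0,0,0,0,40],[-130,0,0,0,0,0,40]]'; python3 - <<'E'
from h import *
go2(.45,-.1,.2,-90)
E
```

```text
clock: 14.1
tool_pos: [0.6695, 0.1568, 0.1716]
eef_rot: [0.038, 0.704, -0.037, 0.708]
contact_force: [-1.0, 0.4, -0.8]
opening: 0.0403
t=14.10 p [0.6695 0.1568 0.1716] shift [ -29.7 -278.4 -191.2] turn [84.   0.2 -0.3] rows>=12 q6 0.26 F [-1.   0.4 -0.8] op 0.0403
```

```bash
python3 -m pendant '[[-10,-35,-20,0,0,0,60],[-20,-70,-40,0,0,0,60],[-40,-105,-60,0,0,0,60],[-50,-140,-80,0,0,0,60],[-60,-175,-100,0,0,0,60],[-70,-210,-120,0,0,0,60],[-80,-245,-140,0,0,0,85],[-80,-280,-160,0,0,0,85],[-80,-315,-180,0,0,0,85],[-80,-350,-200,0,0,0,85],[-80,-385,-200,0,0,0,85],[-80,-385,-200,0,0,0,85]]'; python3 - <<'E'
from h import *
im,d=save("top","t8.png",(130,160,290,290),4.5)
np.savez("f8.npz",im=im,d=d)
im,d=save("scene","s8.png",(200,110,340,220),5)
np.savez("f8s.npz",im=im,d=d)
E
```

```text
clock: 15.1
tool_pos: [0.4258, -0.2097, 0.2463]
eef_rot: [0.039, 0.707, -0.039, 0.705]
contact_force: [0.0, 0.3, -0.6]
opening: 0.0848
```

View pics/t8.png

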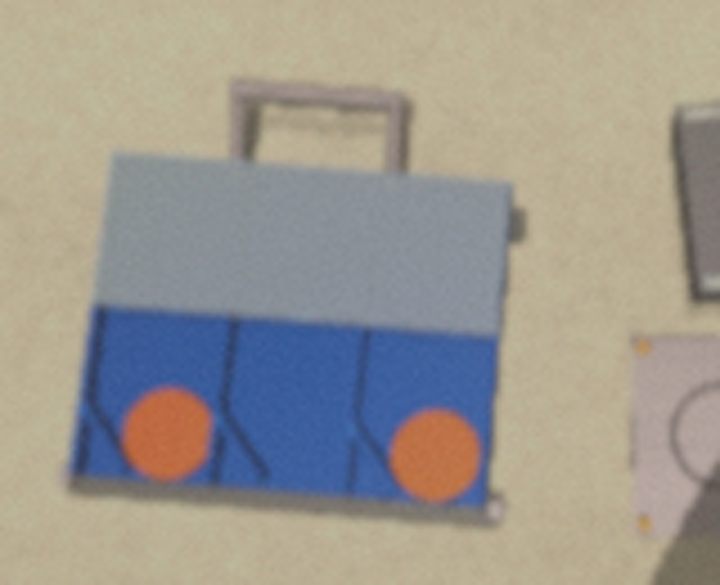

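View pics/s8.png

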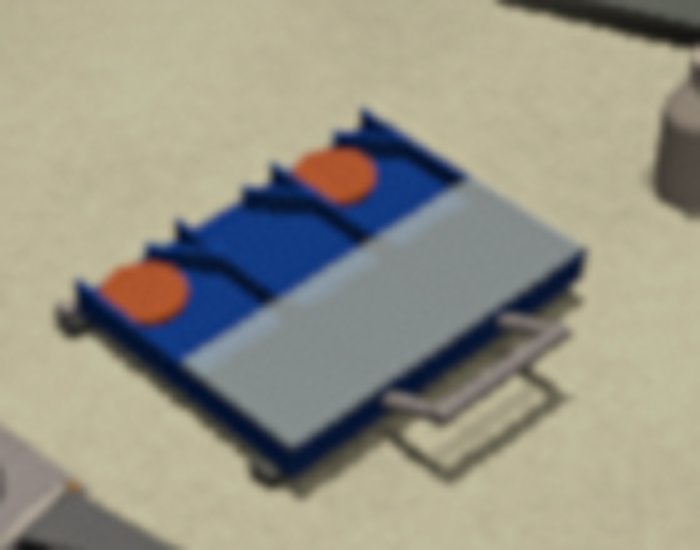

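Exactly two blanks (lanes 0 and 2): top crop (435,455) and (168,433), both in their corners; the middle lane is empty. Measure by orange segmentation, and the circles too.

```bash
cat >> h.py <<'E'
def orange(n,im,z=.03):
    h=cv2.cvtColor(im,cv2.COLOR_RGB2HSV); m=((h[...,0]<16)&(h[...,1]>130)&(h[...,2]>90)).astype(np.uint8)
    N,l,s,c=cv2.connectedComponentsWithStats(m); o=[]
    for i in range(1,N):
        if s[i,4]>60:
            X=ray(n,[c[i]],z)[0]
            if .3<X[0]<.8 and abs(X[1])<.5:
                cs,_=cv2.findContours((l==i).astype(np.uint8),0,2); P=ray(n,cs[0].reshape(-1,2),z)
                o.append((s[i,4],c[i].round(1),X.round(4),np.round(cv2.fitEllipse((P[:,:2]*1000).astype(np.float32))[1],1)))
    return o
E
python3 - <<'E'
from h import *
np.set_printoptions(suppress=True,precision=4)
for n,f in(("top","f8.npz"),("scene","f8s.npz")):
    z=np.load(f)
    for o in orange(n,z["im"]):print(n,o)
im=np.load("f8.npz")["im"]
# zoomed full plate view from f0: circle fits
go2(.45,.07,.2,-6)
E
```

```text
top (np.int32(266), array([166.6, 256.2]), array([0.4599, 0.2528, 0.03  ]), array([47.7, 49.5]))
top (np.int32(260), array([226.2, 260.8]), array([0.4438, 0.0874, 0.03  ]), array([46.7, 48.7]))
scene (np.int32(112), array([267. , 144.1]), array([0.4605, 0.2553, 0.03  ]), array([44.3, 53.9]))
scene (np.int32(142), array([229. , 167.6]), array([0.4445, 0.0895, 0.03  ]), array([45.1, 53.7]))
t=15.20 p [ 0.4273 -0.2058  0.2464] shift [ 46.9 276.6  -7.2] turn [-0.2 -0.2 -0.1] rows>=7 q6 -0.45 F [ 0.1  0.  -0.6] op 0.0852
```

```bash
python3 -m pendant '[[10,35,0,0,0,0,76],[20,75,0,0,0,0,76],[40,110,0,0,0,0,76],[60,150,0,0,0,0,76],[70,190,0,0,0,0,76],[80,230,0,0,0,0,76],[90,265,0,0,0,0,76],[110,287,-5,0,0,0,76],[126,295,-9,0,0,0,76],[126,295,-9,0,0,0,76],[126,295,-9,0,0,0,76],[126,295,-9,0,0,0,76]]'
python3 - <<'E'
from h import *
go2(.444,.088,.034,-5.6)
def ov(n,f,crop,sc,out):
    im=np.load(f)["im"][crop[1]:crop[3],crop[0]:crop[2]]
    o=cv2.resize(im,None,fx=sc,fy=sc,interpolation=cv2.INTER_CUBIC)[...,::-1].copy()
    t=np.linspace(0,6.283,60)
    for c in((.4538,-.0925),(.452,-.1805),(.450,-.2685)):
        P=np.c_[c[0]+.0315*np.cos(t),c[1]+.0315*np.sin(t),t*0+.002]
        q=((px(n,P)-np.array(crop[:2])+.5)*sc-.5)
        cv2.polylines(o,[np.round(q*8).astype(np.int32)],True,(0,255,0),1,cv2.LINE_AA,3)
    cv2.imwrite("pics/"+out,o)
ov("top","f0.npz",(265,225,380,285),6.5,"ov_t.png")
ov("scene","f0s.npz",(105,180,220,270),6.5,"ov_s.png")
E
```

```text
clock: 16.2
tool_pos: [0.4506, 0.0892, 0.1227]
eef_rot: [0.037, 0.706, -0.037, 0.706]
contact_force: [-1.0, -0.3, 1.3]
opening: 0.0762
t=16.20 p [0.4506 0.0892 0.1227] shift [88.7 -1.9 -6.5] turn [-0.4 -0.   0. ] rows>=3 q6 0.19 F [-1.  -0.3  1.3] op 0.0762
```

View pics/ov_t.png

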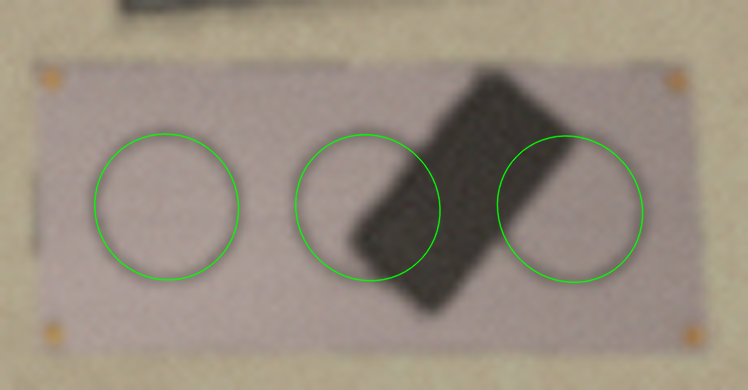

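View pics/ov_s.png

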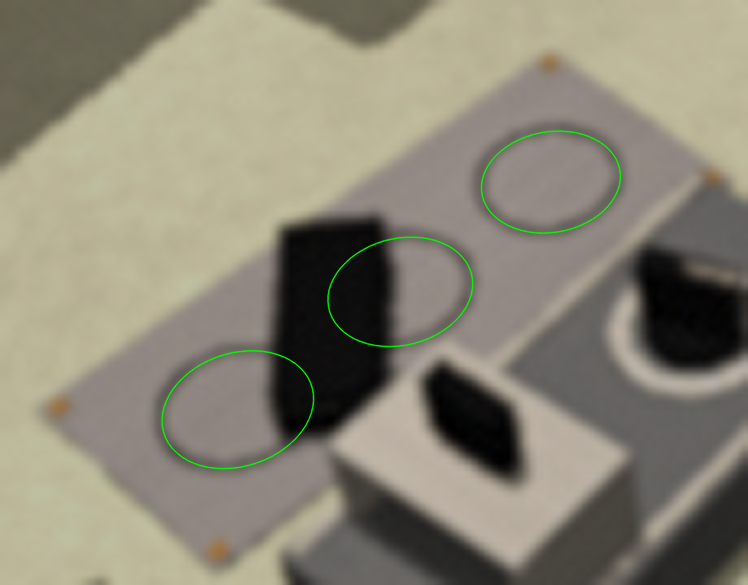

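Overlay fits the scribed circles in both cameras to ~1 px. Descend on blank 0.

```bash
python3 -m pendant '[[30,0,0,0,0,0,76],[50,0,0,0,0,0,76],[50,0,0,0,0,0,76],[50,0,0,0,0,0,76],[50,0,0,0,0,0,76],[50,0,0,0,0,0,76]]'; python3 - <<'E'
from h import *
go2(.4442,.0885,.033,-5.6)
im,d=save("scene","s9.png",(190,120,310,220),5.5)
go2(.4442,.0885,.033,-5.6)
E
```

```text
clock: 16.7
tool_pos: [0.4522, 0.0889, 0.0744]
eef_rot: [0.038, 0.705, -0.037, 0.707]
contact_force: [0.2, -0.6, 1.6]
opening: 0.076
t=16.70 p [0.4522 0.0889 0.0744] shift [41.4 -1.2 -8. ] turn [-0.5  0.2 -0. ] rows>=2 q6 0.19 F [ 0.2 -0.6  1.6] op 0.0760
t=16.75 p [0.4521 0.089  0.0742] shift [41.2 -1.3 -7.9] turn [-0.5  0.2 -0. ] rows>=2 q6 0.19 F [-0.7  0.1  0.5] op 0.0763
```

View pics/s9.png

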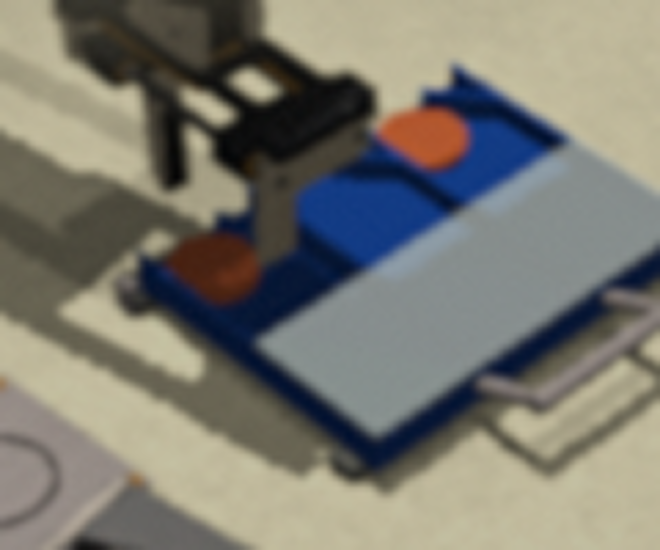

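```bash
python3 -m pendant '[[10,-1,-8,0,0,0,76],[25,-1,-8,0,0,0,76],[35,-1,-8,0,0,0,76],[39,-1,-8,0,0,0,76],[40,-1,-8,0,0,0,76],[40,-1,-8,0,0,0,76]]'; python3 - <<'E'
from h import *
go2(.4442,.0885,.033,-5.6)
E
```

```text
clock: 17.25
tool_pos: [0.4429, 0.089, 0.0326]
eef_rot: [0.037, 0.706, -0.037, 0.706]
contact_force: [0.2, -0.2, -1.2]
opening: 0.076
t=17.25 p [0.4429 0.089  0.0326] shift [-0.4 -0.4  1.3] turn [-0.4  0.  -0. ] rows>=1 q6 0.19 F [ 0.2 -0.2 -1.2] op 0.0760
```

```bash
python3 -m pendant '[[0,0,1,0,0,0,45],[0,0,1,0,0,0,45],[0,0,1,0,0,0,45],[0,0,1,0,0,0,45],[0,0,1,0,0,0,45],[0,0,1,0,0,0,45],[0,0,1,0,0,0,45],[0,0,1,0,0,0,45]]' 35; python3 -m pendant '[[-5,0,0,0,0,0,45],[-20,0,0,0,0,0,45],[-40,0,0,0,0,0,45],[-60,0,0,0,0,0,45],[-60,0,0,0,0,0,45],[-60,0,0,0,0,0,45]]'; python3 - <<'E'
from h import *
im,d=save("scene","s10.png",(190,120,310,220),5.5)
go2(.4538,-.0925,.09,-5.6)
E
```

```text
clock: 17.92
tool_pos: [0.4438, 0.0889, 0.0326]
eef_rot: [0.037, 0.706, -0.037, 0.706]
contact_force: [0.0, -0.6, 3.2]
opening: 0.0549
clock: 18.42
tool_pos: [0.4443, 0.0889, 0.0932]
eef_rot: [0.037, 0.705, -0.037, 0.707]
contact_force: [0.1, -0.3, -1.3]
opening: 0.0548
t=18.47 p [0.4433 0.0888 0.0919] shift [   1.9 -179.2   29.5] turn [-0.4 -0.   0. ] rows>=5 q6 0.19 F [-0.5  0.3 -1.7] op 0.0546
```

View pics/s10.png

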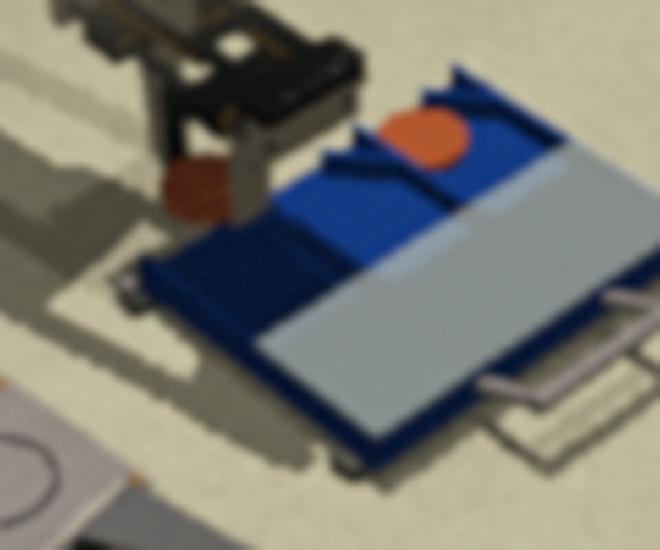

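Blank 0 is held flat (crop (205,190)). Carry to the middle circle.

```bash
python3 -c "
from h import *
go2(.452,-.1805,.07,-5.6)"; python3 -m pendant '[[0,-20,2,0,0,0,45],[0,-55,6,0,0,0,45],[0,-90,12,0,0,0,45],[5,-125,18,0,0,0,45],[10,-160,24,0,0,0,45],[15,-195,28,0,0,0,45],[20,-230,32,0,0,0,45],[22,-255,35,0,0,0,45],[22,-267,35,0,0,0,45],[22,-267,35,0,0,0,45],[22,-267,35,0,0,0,45],[22,-267,35,0,0,0,45]]';python3 -c "
from h import *
go2(.452,-.1805,.012,-5.6)"
```

```text
t=18.47 p [0.4433 0.0888 0.0919] shift [  21.9 -266.9   36.9] turn [-0.4 -0.   0. ] rows>=7 q6 0.19 F [-0.5  0.3 -1.7] op 0.0546
clock: 19.47
tool_pos: [0.4497, -0.179, 0.0695]
eef_rot: [0.037, 0.707, -0.037, 0.706]
contact_force: [0.2, -0.2, -1.4]
opening: 0.0547
t=19.47 p [ 0.4497 -0.179   0.0695] shift [57.5 -1.3  2.5] turn [-0.4 -0.1 -0.1] rows>=2 q6 -0.38 F [ 0.2 -0.2 -1.4] op 0.0547
```

```bash
python3 -m pendant '[[15,-1,2,0,0,0,45],[35,-1,2,0,0,0,45],[47,-1,2,0,0,0,45],[50,-1,2,0,0,0,45],[50,-1,2,0,0,0,45],[50,-1,2,0,0,0,45]]';python3 -c "
from h import *
go2(.452,-.1805,.011,-5.6)"
```

```text
clock: 19.97
tool_pos: [0.4523, -0.1811, 0.0206]
eef_rot: [0.037, 0.706, -0.037, 0.706]
contact_force: [0.8, -0.3, -1.4]
opening: 0.0551
t=19.97 p [ 0.4523 -0.1811  0.0206] shift [ 9.6  0.5 -0.4] turn [-0.4 -0.  -0. ] rows>=1 q6 -0.38 F [ 0.8 -0.3 -1.4] op 0.0551
```

```bash
python3 -m pendant '[[4,0,0,0,0,0,45],[7,0,0,0,0,0,45],[9,0,0,0,0,0,45],[9,0,0,0,0,0,45],[9,0,0,0,0,0,45]]'; python3 -c "
from h import *
go2(.452,-.1805,.011,-5.6)"; 
```

```text
clock: 20.38
tool_pos: [0.4521, -0.1816, 0.0113]
eef_rot: [0.037, 0.706, -0.037, 0.706]
contact_force: [0.1, 0.4, -1.9]
opening: 0.0549
t=20.38 p [ 0.4521 -0.1816  0.0113] shift [ 0.3  1.1 -0.2] turn [-0.4 -0.  -0. ] rows>=1 q6 -0.38 F [ 0.1  0.4 -1.9] op 0.0549
```

```bash
python3 -m pendant '[[0,1,0,0,0,0,45],[1,1,0,0,0,0,45],[1,1,0,0,0,0,45],[1,1,0,0,0,0,45],[1,1,0,0,0,0,76],[1,1,0,0,0,0,76],[1,1,0,0,0,0,76],[1,1,0,0,0,0,76],[-20,1,0,0,0,0,76],[-60,1,0,0,0,0,76],[-90,1,0,0,0,0,76],[-90,1,0,0,0,0,76]]'; python3 - <<'E'
from h import *
im,d=save("scene","s11.png",(105,150,225,270),5)
for o in orange("scene",im,.008):print(o)
for o in orange("scene",im,.03):print(o)
go2(.4602,.254,.14,-5.6)
E
```

```text
clock: 21.38
tool_pos: [0.4561, -0.1826, 0.1082]
eef_rot: [0.036, 0.703, -0.039, 0.709]
contact_force: [1.4, -1.5, 0.7]
opening: 0.076
(np.int32(113), array([267. , 144.1]), array([0.4433, 0.2756, 0.008 ]), array([45.2, 55.2]))
(np.int32(113), array([267. , 144.1]), array([0.4604, 0.2551, 0.03  ]), array([44.2, 54. ]))
t=21.43 p [ 0.455  -0.182   0.1053] shift [-36.2 434.1 -40.4] turn [-0.4  0.4  0.2] rows>=11 q6 -0.38 F [ 0.3  0.5 -0.8] op 0.0761
```

View pics/s11.png

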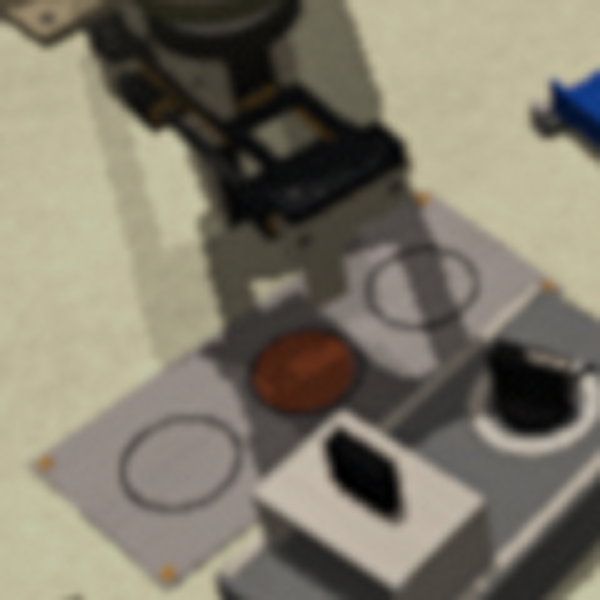

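Blank 0 sits inside the middle circle (crop (303,370)), apparently centred. On to blank 2.

```bash
python3 -m pendant '[[-20,20,-2,0,0,0,76],[-36,55,-6,0,0,0,76],[-36,95,-10,0,0,0,76],[-36,135,-14,0,0,0,76],[-36,175,-18,0,0,0,76],[-36,215,-22,0,0,0,76],[-36,255,-26,0,0,0,76],[-36,295,-30,0,0,0,76],[-36,335,-34,0,0,0,76],[-36,375,-37,0,0,0,76],[-36,410,-40,0,0,0,76],[-36,434,-40,0,0,0,76]]';  python3 -m pendant '[[10,0,0,0,0,0,76],[30,0,0,0,0,0,76],[50,0,0,0,0,0,76],[60,0,0,0,0,0,76],[60,0,0,0,0,0,76],[60,0,0,0,0,0,76]]'; python3 - <<'E'
from h import *
im,d=save("scene","s12.png",(190,100,310,220),5)
for o in orange("scene",im,.03):print(o)
go2(.4602,.254,.033,-5.6)
E
```

```text
clock: 22.43
tool_pos: [0.4565, 0.2581, 0.1356]
eef_rot: [0.036, 0.707, -0.037, 0.705]
contact_force: [0.6, 0.1, 0.6]
opening: 0.0758
clock: 22.93
tool_pos: [0.4572, 0.2544, 0.0761]
eef_rot: [0.037, 0.707, -0.038, 0.705]
contact_force: [0.4, 0.5, 0.3]
opening: 0.0759
(np.int32(240), array([165.2, 223.7]), array([ 0.4699, -0.1938,  0.03  ]), array([53. , 54.6]))
t=22.98 p [0.4582 0.2548 0.0774] shift [44.4 -0.6  2.1] turn [-0.5 -0.   0. ] rows>=2 q6 0.52 F [-0.2 -0.8  0.7] op 0.0764
```

View pics/s12.png

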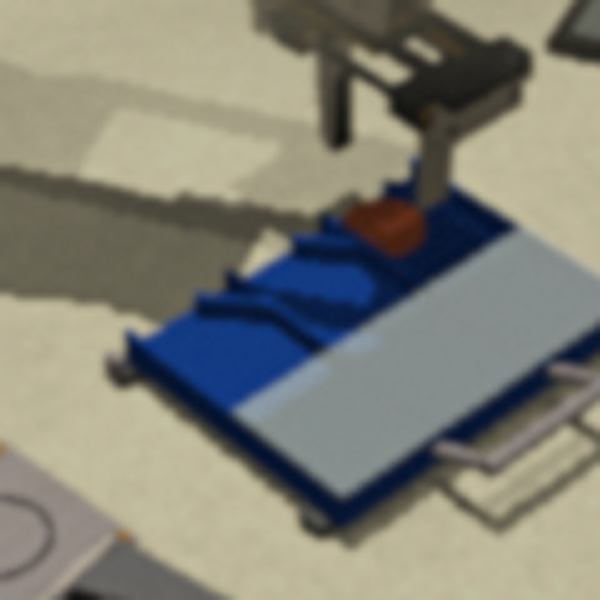

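```bash
python3 -m pendant '[[10,0,2,0,0,0,76],[25,0,2,0,0,0,76],[37,0,2,0,0,0,76],[42,0,2,0,0,0,76],[43,0,2,0,0,0,76],[43,0,2,0,0,0,76]]'; python3 - <<'E'
from h import *
go2(.4602,.254,.033,-5.6)
E
```

```text
clock: 23.48
tool_pos: [0.4599, 0.2549, 0.034]
eef_rot: [0.037, 0.706, -0.037, 0.706]
contact_force: [-0.6, -0.2, 0.9]
opening: 0.076
t=23.48 p [0.4599 0.2549 0.034 ] shift [ 1.  -0.9  0.4] turn [-0.4 -0.   0. ] rows>=1 q6 0.51 F [-0.6 -0.2  0.9] op 0.0760
```

```bash
python3 -m pendant '[[1,-1,0,0,0,0,45],[1,-1,0,0,0,0,45],[1,-1,0,0,0,0,45],[1,-1,0,0,0,0,45],[1,-1,0,0,0,0,45],[1,-1,0,0,0,0,45],[1,-1,0,0,0,0,45],[1,-1,0,0,0,0,45]]' 35; python3 -m pendant '[[-5,0,0,0,0,0,45],[-20,0,0,0,0,0,45],[-40,0,0,0,0,0,45],[-60,0,0,0,0,0,45],[-60,0,0,0,0,0,45],[-60,0,0,0,0,0,45]]'; python3 - <<'E'
from h import *
im,d=save("scene","s13.png",(110,100,310,270),4)
for o in orange("scene",im,.008):print(o)
im,d=arm.grab_frame("top")
for o in orange("top",im,.008):print(o)
go2(.4538,-.0925,.07,-5.6)
E
```

```text
clock: 24.15
tool_pos: [0.4603, 0.2543, 0.0338]
eef_rot: [0.037, 0.706, -0.037, 0.706]
contact_force: [-0.8, -0.4, 4.6]
opening: 0.0544
clock: 24.65
tool_pos: [0.4607, 0.2544, 0.0942]
eef_rot: [0.038, 0.705, -0.037, 0.707]
contact_force: [0.6, -0.2, -1.3]
opening: 0.0545
(np.int32(239), array([165.2, 223.7]), array([ 0.4531, -0.1837,  0.008 ]), array([54.4, 55.7]))
(np.int32(280), array([322.1, 255.9]), array([ 0.4533, -0.1825,  0.008 ]), array([50.4, 51.1]))
(np.int32(71), array([167. , 255.3]), array([0.4629, 0.2574, 0.008 ]), array([18.1, 41.8]))
t=24.75 p [0.4591 0.2537 0.092 ] shift [  22.3 -344.8   31.1] turn [-0.4 -0.1  0. ] rows>=9 q6 0.51 F [-0.3  0.1 -1.6] op 0.0543
```

View pics/s13.png

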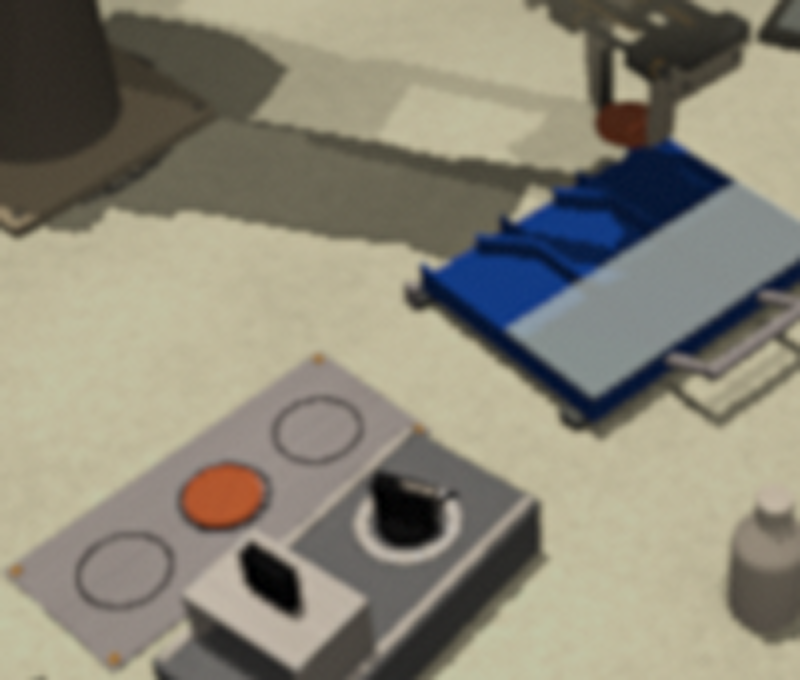

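```bash
cat >> h.py <<'E'
CIR=((.4538,-.0925),(.452,-.1805),(.450,-.2685))
def ovl(n,im,crop,sc,out,extra=()):
    o=cv2.resize(im[crop[1]:crop[3],crop[0]:crop[2]],None,fx=sc,fy=sc,interpolation=cv2.INTER_CUBIC)[...,::-1].copy()
    t=np.linspace(0,6.283,60)
    for c in [(a,b,.0315,.002) for a,b in CIR]+list(extra):
        P=np.c_[c[0]+c[2]*np.cos(t),c[1]+c[2]*np.sin(t),t*0+c[3]]
        q=((px(n,P)-np.array(crop[:2])+.5)*sc-.5)
        cv2.polylines(o,[np.round(q*8).astype(np.int32)],True,(0,255,0),1,cv2.LINE_AA,3)
    cv2.imwrite("pics/"+out,o)
E
python3 - <<'E'
from h import *
im,_=arm.grab_frame("top");ovl("top",im,(290,235,350,280),12,"z_t.png",[(.452,-.1805,.028,.008)])
im,_=arm.grab_frame("scene");ovl("scene",im,(140,200,190,240),14,"z_s.png",[(.452,-.1805,.028,.008)])
E
```

```text
(no output)
```

View pics/z_t.png

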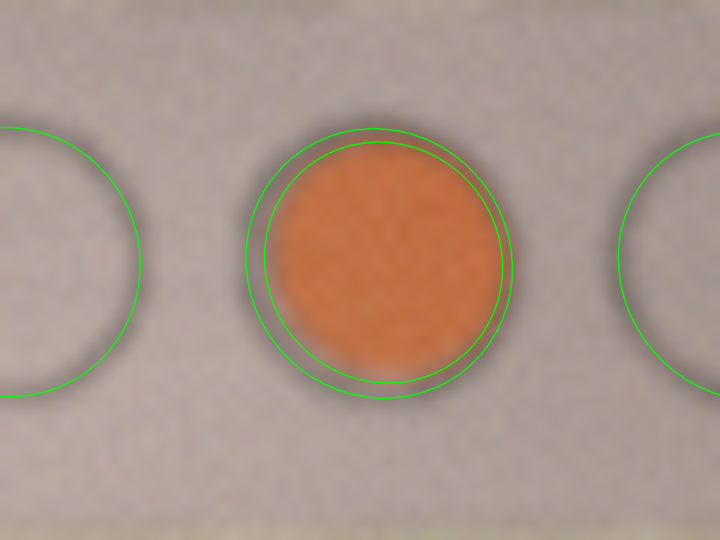

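View pics/z_s.png

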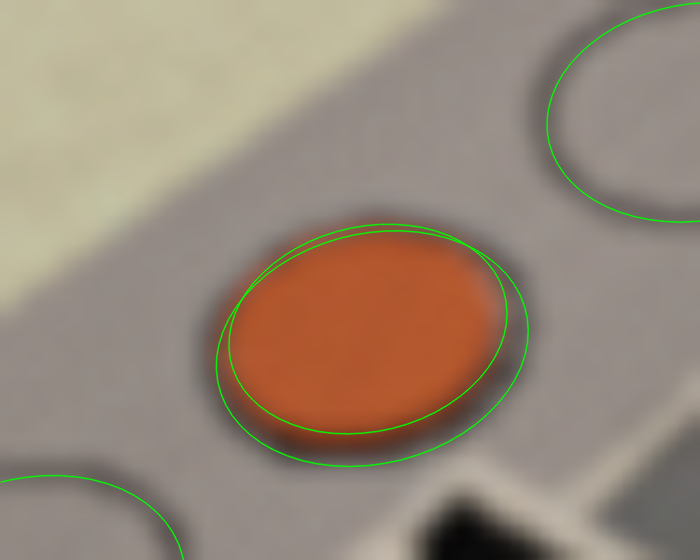

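Blank 0 lies inside its ring with ~1–1.5 mm offset toward −y; acceptable. For blank 2 I aim 1 mm toward +y. Carry.

```bash
python3 -m pendant '[[0,-20,2,0,0,0,45],[0,-55,5,0,0,0,45],[0,-90,8,0,0,0,45],[0,-125,11,0,0,0,45],[5,-160,14,0,0,0,45],[10,-195,17,0,0,0,45],[15,-230,20,0,0,0,45],[20,-265,23,0,0,0,45],[22,-300,27,0,0,0,45],[22,-330,31,0,0,0,45],[22,-345,31,0,0,0,45],[22,-345,31,0,0,0,45]]'; python3 -m pendant '[[0,0,0,0,0,0,45],[10,0,0,0,0,0,45],[30,0,0,0,0,0,45],[45,0,0,0,0,0,45],[48,0,0,0,0,0,45],[48,0,0,0,0,0,45],[48,0,0,0,0,0,45]]';python3 -c "
from h import *
go2(.4533,-.0915,.011,-5.6)"
```

```text
clock: 25.85
tool_pos: [0.4535, -0.095, 0.0702]
eef_rot: [0.038, 0.707, -0.039, 0.705]
contact_force: [0.1, -0.7, -0.4]
opening: 0.0547
clock: 26.43
tool_pos: [0.4544, -0.0914, 0.0232]
eef_rot: [0.037, 0.706, -0.037, 0.706]
contact_force: [0.8, -0.0, -0.6]
opening: 0.0546
t=26.43 p [ 0.4544 -0.0914  0.0232] shift [12.2 -0.2 -1.1] turn [-0.4 -0.  -0. ] rows>=1 q6 -0.21 F [ 0.8 -0.  -0.6] op 0.0546
```

```bash
python3 -m pendant '[[4,0,-1,0,0,0,45],[8,0,-1,0,0,0,45],[10,0,-1,0,0,0,45],[11,0,-1,0,0,0,45],[11,0,-1,0,0,0,45],[11,0,-1,0,0,0,45]]';python3 -c "
from h import *
go2(.4533,-.0915,.011,-5.6)"
```

```text
clock: 26.93
tool_pos: [0.4536, -0.0923, 0.0123]
eef_rot: [0.037, 0.706, -0.037, 0.706]
contact_force: [-0.5, -0.0, -1.4]
opening: 0.0544
t=26.93 p [ 0.4536 -0.0923  0.0123] shift [ 1.3  0.7 -0.3] turn [-0.4  0.  -0. ] rows>=1 q6 -0.21 F [-0.5 -0.  -1.4] op 0.0544
```

```bash
python3 -m pendant '[[0,1,0,0,0,0,45],[1,1,0,0,0,0,45],[1,1,0,0,0,0,45],[1,1,0,0,0,0,45],[1,1,0,0,0,0,76],[1,1,0,0,0,0,76],[1,1,0,0,0,0,76],[1,1,0,0,0,0,76],[-20,1,0,0,0,0,76],[-60,1,0,0,0,0,76],[-90,1,0,0,0,0,76],[-130,1,0,0,0,0,76]]'; python3 -m pendant '[[-30,80,-40,0,0,0,60],[-30,150,-80,0,0,0,60],[-30,150,-80,0,0,0,60],[-30,150,-80,0,0,0,60],[-30,150,-80,0,0,0,60],[-30,150,-80,0,0,0,60]]';python3 - <<'E'
from h import *
im,_=arm.grab_frame("top");ovl("top",im,(265,165,380,290),5,"z_t2.png")
np.savez("f14.npz",im=im,d=_)
for o in orange("top",im,.008):print(o)
im,_=arm.grab_frame("scene");ovl("scene",im,(110,185,260,300),5,"z_s2.png")
for o in orange("scene",im,.008):print(o)
np.savez("f14s.npz",im=im,d=_)
E
```

```text
clock: 27.93
tool_pos: [0.4522, -0.0908, 0.142]
eef_rot: [0.038, 0.707, -0.037, 0.705]
contact_force: [0.3, 0.3, 0.3]
opening: 0.0757
clock: 28.43
tool_pos: [0.3894, 0.0684, 0.1728]
eef_rot: [0.036, 0.706, -0.035, 0.707]
contact_force: [-0.2, -0.1, -0.2]
opening: 0.0601
(np.int32(271), array([290.5, 255.8]), array([ 0.4548, -0.0931,  0.008 ]), array([49.9, 50.2]))
(np.int32(285), array([322.1, 255.9]), array([ 0.4531, -0.1823,  0.008 ]), array([50.8, 51.6]))
(np.int32(215), array([188.9, 206.6]), array([ 0.455 , -0.0943,  0.008 ]), array([54., 55.]))
(np.int32(240), array([165.2, 223.7]), array([ 0.453 , -0.1836,  0.008 ]), array([54.3, 55.9]))
```

View pics/z_t2.png

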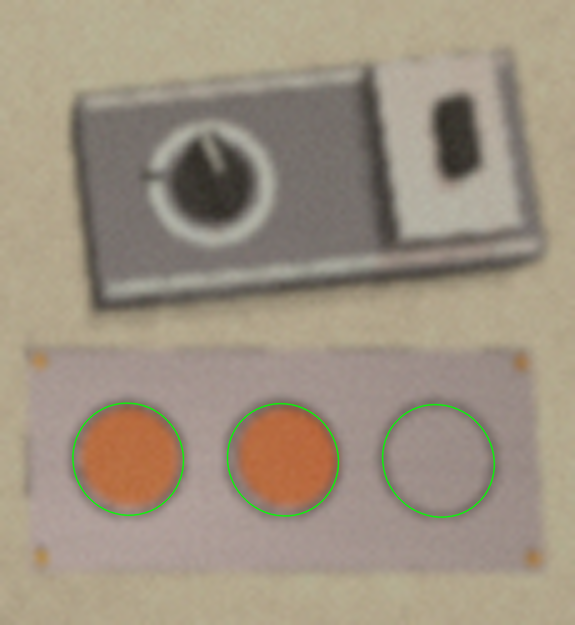

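View pics/z_s2.png

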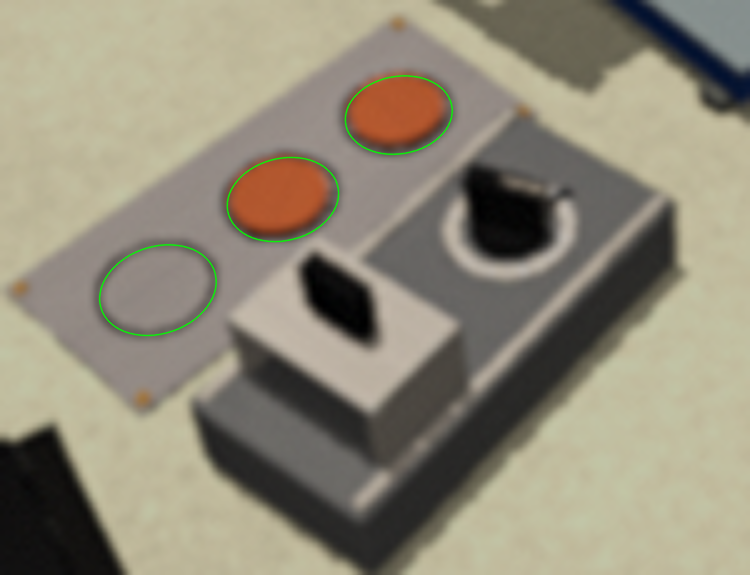

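Both blanks centred to ~1 mm. Now measure the knob pointer and mark closely.

```bash
python3 - <<'E'
from h import *
ims=[arm.grab_frame("top")[0].astype(float) for _ in range(4)]
im=np.mean(ims,0).astype(np.uint8)
ax=np.array([.6035,-.139])
def z(n,im,crop,sc,out,lines):
    o=cv2.resize(im[crop[1]:crop[3],crop[0]:crop[2]],None,fx=sc,fy=sc,interpolation=cv2.INTER_CUBIC)[...,::-1].copy()
    for (yaw,zz,r0,r1,col) in lines:
        a=np.radians(yaw);P=[[*(ax+r*np.array([np.cos(a),np.sin(a)])),zz] for r in(r0,r1)]
        q=((px(n,P)-np.array(crop[:2])+.5)*sc-.5).round().astype(int)
        cv2.line(o,tuple(map(int,q[0])),tuple(map(int,q[1])),col,1,cv2.LINE_AA)
    cv2.imwrite("pics/"+out,o)
L=[(82,.0565,.026,.045,(0,255,0)),(20,.095,.0,.03,(0,255,0))]
z("top",im,(285,180,330,220),16,"k_t0.png",[])
z("top",im,(285,180,330,220),16,"k_t.png",L)
ims=[arm.grab_frame("scene")[0].astype(float) for _ in range(4)]
im=np.mean(ims,0).astype(np.uint8)
z("scene",im,(190,205,235,248),14,"k_s.png",L)
z("scene",im,(190,205,235,248),14,"k_s0.png",[])
E
```

```text
(no output)
```

View pics/k_t0.png

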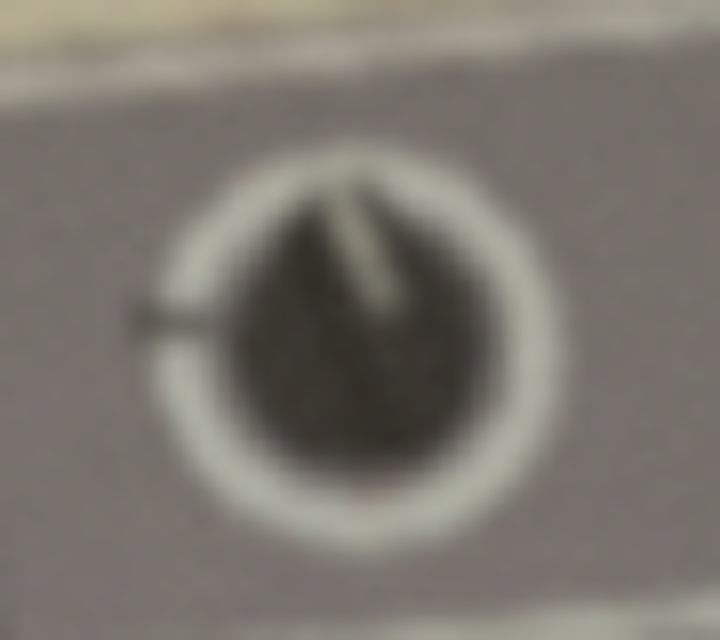

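View pics/k_t.png

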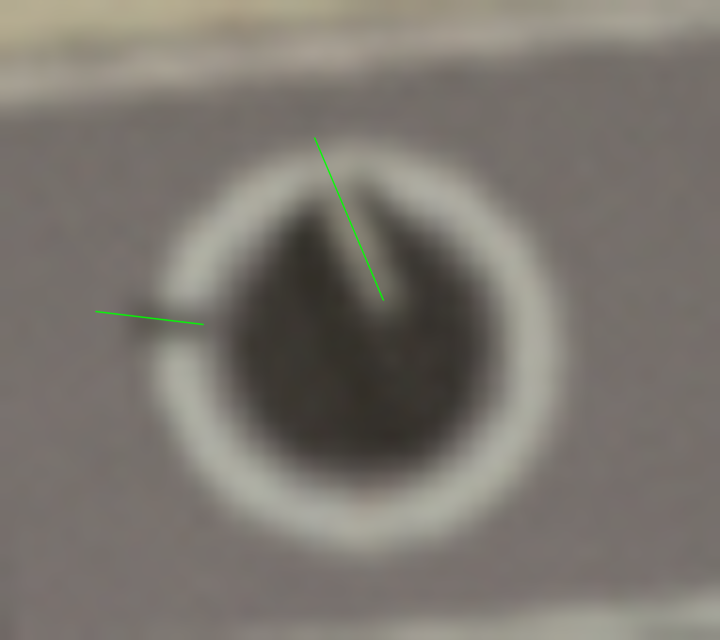

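View pics/k_s.png

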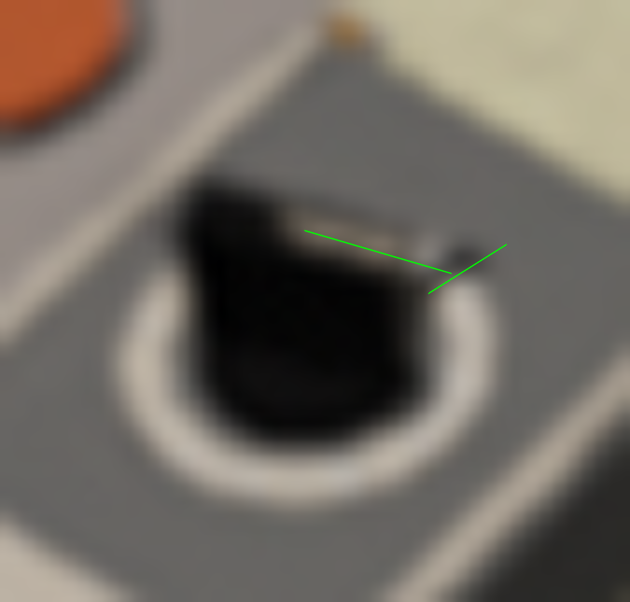

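View pics/k_s0.png

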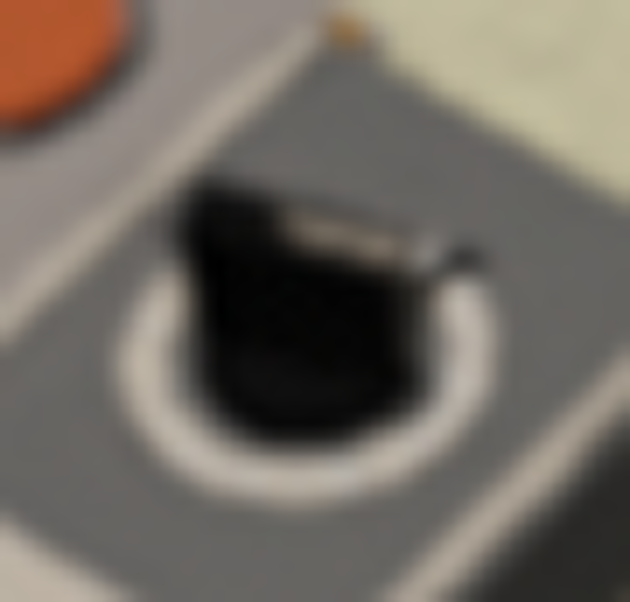

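```bash
python3 - <<'E'
from h import *
g=lambda pts:(np.array(pts,float)+.5)/16-.5+np.array((285,180))
P=ray("top",g([(360,344),(172,322),(137,318),(210,326)]),.0565)
print(P.round(4))
for q in P[1:]:
    v=q-P[0];print(np.degrees(np.arctan2(v[1],v[0])),np.hypot(*v[:2]))
P=ray("top",g([(385,305),(340,190)]),.095);v=P[1]-P[0];print(P.round(4),np.degrees(np.arctan2(v[1],v[0])))
# scene: ring center, mark
g=lambda pts:(np.array(pts,float)+.5)/14-.5+np.array((190,205))
P=ray("scene",g([(463,258)]),.0565);v=P[0]-np.array([.6035,-.139,0]);print(P,np.degrees(np.arctan2(v[1],v[0])),np.hypot(*v[:2]))
P=ray("scene",g([(285,222),(400,252)]),.095);v=P[1]-P[0];print(P.round(4),np.degrees(np.arctan2(v[1],v[0])))
go2(.6035,-.1395,.15,20-90)
E
```

```text
[[ 0.603  -0.1403  0.0565]
 [ 0.6075 -0.1078  0.0565]
 [ 0.6084 -0.1017  0.0565]
 [ 0.6067 -0.1144  0.0565]]
82.08825454658316 0.032818650379483325
82.1131457552927 0.03893661753252898
81.91576063530945 0.026185674177942236
[[ 0.6026 -0.1393  0.095 ]
 [ 0.6224 -0.1327  0.095 ]] 18.49760714240296
[[ 0.60601891 -0.10247695  0.0565    ]] 86.0546977036968 0.03660980859677642
[[ 0.5995 -0.14    0.095 ]
 [ 0.6209 -0.1312  0.095 ]] 22.385508619517505
t=28.93 p [0.39   0.0657 0.1721] shift [  22.  -181.3  234.2] turn [63.9 -0.   0. ] rows>=9 q6 0.14 F [-0.4  0.5  0. ] op 0.0600
```

```bash
python3 -m pendant '[[0,-18,23,7,0,0,40],[0,-36,46,14,0,0,40],[0,-54,69,21,0,0,40],[0,-72,92,28,0,0,40],[0,-91,115,35,0,0,40],[0,-109,138,42,0,0,40],[0,-127,161,49,0,0,40],[0,-145,184,56,0,0,40],[0,-163,210,63,0,0,40],[10,-181,234,64,0,0,40],[22,-181,234,64,0,0,40],[22,-181,234,64,0,0,40]]'; python3 -m pendant '[[0,0,0,0,0,0,40],[0,0,0,0,0,0,40],[0,0,0,0,0,0,40]]'; python3 -c "
from h import *
go2(.6033,-.1395,.077,-70)"
```

```text
clock: 29.93
tool_pos: [0.6022, -0.1391, 0.1463]
eef_rot: [0.406, 0.581, -0.407, 0.577]
contact_force: [-0.9, 0.9, -1.3]
opening: 0.0399
clock: 30.18
tool_pos: [0.6035, -0.1376, 0.1514]
eef_rot: [0.406, 0.579, -0.405, 0.58]
contact_force: [0.8, -0.5, 0.6]
opening: 0.0401
t=30.18 p [ 0.6035 -0.1376  0.1514] shift [74.4 -0.9  1.7] turn [ 0.   0.  -0.1] rows>=2 q6 0.91 F [ 0.8 -0.5  0.6] op 0.0401
```

```bash
python3 -m pendant '[[15,-1,2,0,0,0,40],[40,-1,2,0,0,0,40],[60,-1,2,0,0,0,40],[72,-1,2,0,0,0,40],[74,-1,2,0,0,0,40],[74,-1,2,0,0,0,40],[74,-1,2,0,0,0,40]]'; python3 -c "
from h import *
go2(.6033,-.1395,.077,-70)"
```

```text
clock: 30.77
tool_pos: [0.6041, -0.1405, 0.0779]
eef_rot: [0.406, 0.578, -0.405, 0.58]
contact_force: [0.1, -0.2, 0.3]
opening: 0.0399
t=30.77 p [ 0.6041 -0.1405  0.0779] shift [ 0.9 -0.4 -1.2] turn [-0.   0.1 -0.1] rows>=1 q6 0.91 F [ 0.1 -0.2  0.3] op 0.0399
```

Close on the bar.

```bash
python3 -m pendant '[[0,0,-1,0,0,0,30],[0,0,-1,0,0,0,20],[0,0,-1,0,0,0,5],[0,0,-1,0,0,0,5],[0,0,-1,0,0,0,5],[0,0,-1,0,0,0,5],[0,0,-1,0,0,0,5]]' 20; python3 -c "
from h import *
go2(.6033,-.1395,.077,-70+62.5)"
```

```text
clock: 31.35
tool_pos: [0.6032, -0.1395, 0.0768]
eef_rot: [0.406, 0.579, -0.406, 0.579]
contact_force: [-0.1, 1.3, 4.3]
opening: 0.0136
t=31.35 p [ 0.6032 -0.1395  0.0768] shift [-0.2  0.1 -0. ] turn [-62.5   0.   -0. ] rows>=9 q6 0.91 F [-0.1  1.3  4.3] op 0.0136
```

```bash
python3 -m pendant '[[0,0,0,-6,0,0,5],[0,0,0,-12,0,0,5],[0,0,0,-18,0,0,5],[0,0,0,-24,0,0,5],[0,0,0,-30,0,0,5],[0,0,0,-36,0,0,5],[0,0,0,-42,0,0,5],[0,0,0,-48,0,0,5],[0,0,0,-54,0,0,5],[0,0,0,-59,0,0,5],[0,0,0,-62,0,0,5],[0,0,0,-62,0,0,5]]'; python3 -m pendant '[[0,0,0,0,0,0,5],[0,0,0,0,0,0,5]]'; python3 - <<'E'
from h import *
go2(.6033,-.1395,.077,-7.5)
save("scene","k_s2.png",(180,190,250,250),10)
E
```

```text
clock: 32.35
tool_pos: [0.6021, -0.1385, 0.0767]
eef_rot: [0.049, 0.706, -0.048, 0.705]
contact_force: [-6.2, 4.8, 10.0]
opening: 0.0142
clock: 32.52
tool_pos: [0.6021, -0.1386, 0.0768]
eef_rot: [0.05, 0.706, -0.049, 0.705]
contact_force: [-7.8, 5.3, 10.2]
opening: 0.014
t=32.52 p [ 0.6021 -0.1386  0.0768] shift [-0.2 -0.8  1.3] turn [-0.5 -0.1 -0.1] rows>=1 q6 -0.17 F [-7.8  5.3 10.2] op 0.0140
```

View pics/k_s2.png

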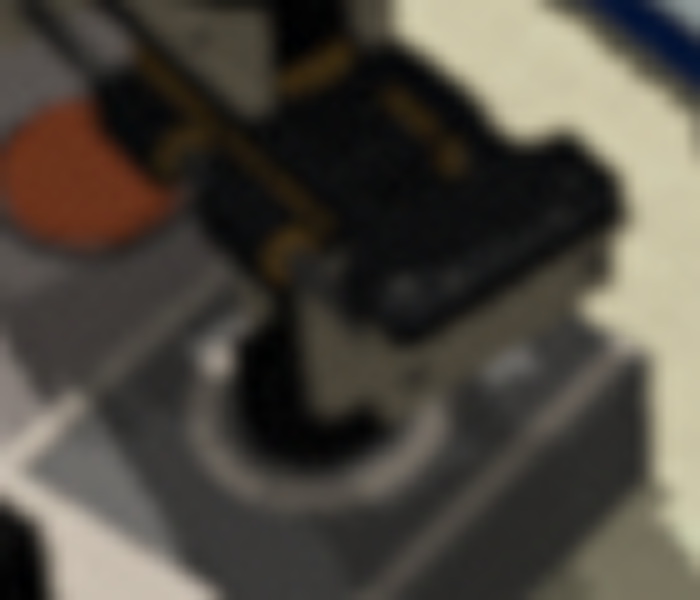

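The knob turned with the gripper (the bar is between the fingers at (310,380)). Release, rise and look from above.

```bash
python3 -m pendant '[[0,0,0,0,0,0,35],[0,0,0,0,0,0,35],[0,0,0,0,0,0,35],[0,0,0,0,0,0,35],[-20,0,0,0,0,0,35],[-55,0,0,0,0,0,35],[-90,0,0,0,0,0,35],[-100,20,-40,0,0,0,35],[-100,50,-75,0,0,0,35],[-100,75,-110,0,0,0,35],[-100,110,-130,0,0,0,35],[-100,145,-150,0,0,0,35]]'; python3 -m pendant '[[0,35,-20,0,0,0,35],[0,70,-40,0,0,0,35],[0,90,-60,0,0,0,35],[0,90,-60,0,0,0,35],[0,90,-60,0,0,0,35]]'; cat >> h.py <<'E'
def avg(n,k=4):return np.mean([arm.grab_frame(n)[0].astype(float) for _ in range(k)],0).astype(np.uint8)
def zoomk(n,im,crop,sc,out,ax,lines):
    o=cv2.resize(im[crop[1]:crop[3],crop[0]:crop[2]],None,fx=sc,fy=sc,interpolation=cv2.INTER_CUBIC)[...,::-1].copy()
    for (yaw,zz,r0,r1) in lines:
        a=np.radians(yaw);P=[[*(np.array(ax)+r*np.array([np.cos(a),np.sin(a)])),zz] for r in(r0,r1)]
        q=((px(n,P)-np.array(crop[:2])+.5)*sc-.5).round().astype(int)
        cv2.line(o,tuple(map(int,q[0])),tuple(map(int,q[1])),(0,255,0),1,cv2.LINE_AA)
    cv2.imwrite("pics/"+out,o)
E
python3 - <<'E'
from h import *
im=avg("top"); ax=(.6033,-.1395)
zoomk("top",im,(285,180,330,220),16,"k_t3.png",ax,[])
L=[(82,.0565,.026,.045),(82,.095,0,.024)]
zoomk("top",im,(285,180,330,220),16,"k_t3l.png",ax,L)
im2=avg("scene");zoomk("scene",im2,(190,205,235,248),14,"k_s3.png",ax,[])
d=arm.grab_frame("top")[1];print(rect(cloud("top",d),.085,.105,(.55,.66,-.19,-.09)))
d=arm.grab_frame("scene")[1];print(rect(cloud("scene",d),.085,.105,(.55,.66,-.19,-.09)))
E
```

```text
clock: 33.57
tool_pos: [0.4756, 0.0198, 0.1762]
eef_rot: [0.05, 0.705, -0.05, 0.705]
contact_force: [1.1, 1.0, -0.3]
opening: 0.0352
clock: 33.98
tool_pos: [0.4297, 0.1178, 0.1764]
eef_rot: [0.048, 0.705, -0.048, 0.706]
contact_force: [0.5, 0.3, -0.4]
opening: 0.035
(98, array([ 0.6022, -0.1388,  0.0936]), [array([ 602.9995, -139.4902]), array([45.9201, 14.8002]), np.float64(83.7702)])
(109, array([ 0.6046, -0.1418,  0.0939]), [array([ 602.6649, -140.0641]), array([47.0217, 16.6795]), np.float64(82.3821)])
```

View pics/k_t3.png

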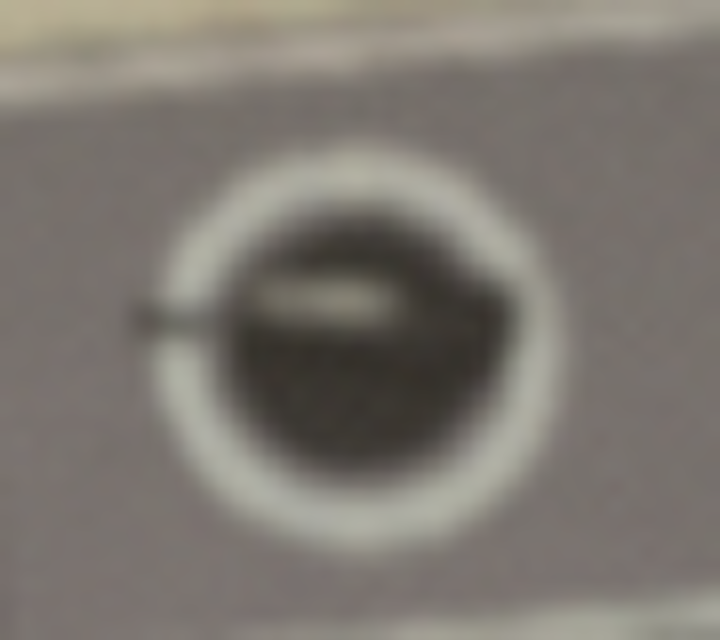

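View pics/k_t3l.png

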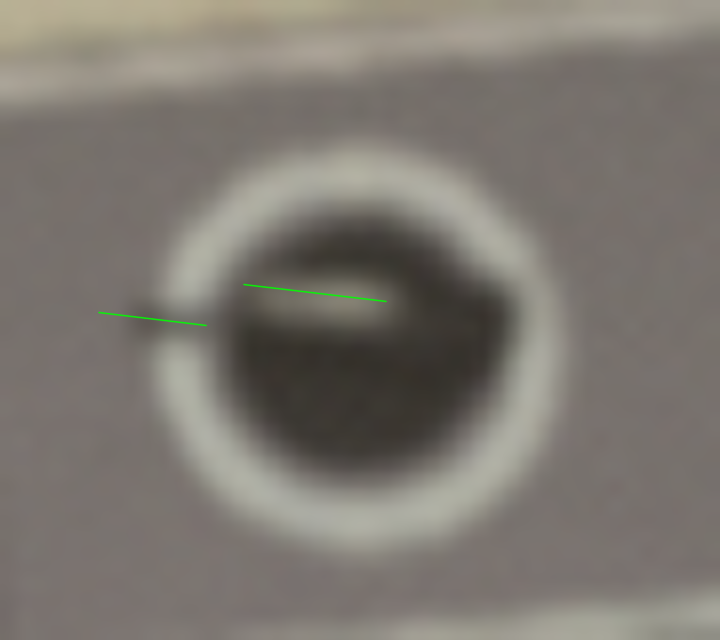

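View pics/k_s3.png

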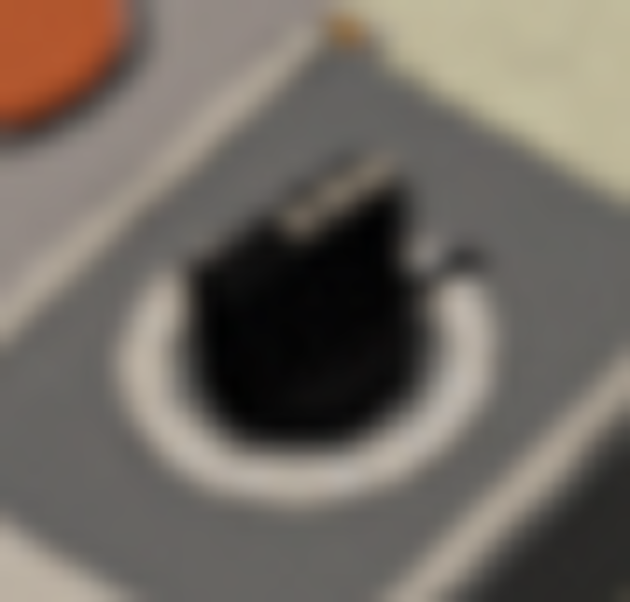

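```bash
python3 - <<'E'
from h import *
ax=np.array([.6033,-.1397])
for n in("top","scene"):
    im=avg(n,8).astype(float); G=im.mean(2)
    # resample polar/orthophoto at given plane z, 0.25mm grid
    def ortho(z,half=.05,step=.00025):
        g=np.arange(-half,half,step); X,Y=np.meshgrid(g,g,indexing="ij")
        P=px(n,np.c_[(ax[0]+X).ravel(),(ax[1]+Y).ravel(),np.full(X.size,z)]).astype(np.float32)
        return X,Y,cv2.remap(G.astype(np.float32),P[:,0].reshape(X.shape),P[:,1].reshape(X.shape),cv2.INTER_CUBIC)
    X,Y,o=ortho(.095)
    cv2.imwrite(f"pics/or_{n}95.png",np.clip(o*1.4,0,255).astype(np.uint8)[::-1,::-1])
    m=(abs(X)<.010)&(Y>-.004)&(Y<.021)
    w_=np.clip(o-(o[m].min()+o[m].max())*.5,0,None)*m
    mx,my=(X*w_).sum()/w_.sum(),(Y*w_).sum()/w_.sum()
    c=np.cov(np.stack([X[m],Y[m]]),aweights=w_[m]);v=np.linalg.eigh(c)[1][:,1];v*=np.sign(v[1])
    print(n,"pointer centroid",mx,my,"yaw",np.degrees(np.arctan2(v[1],v[0])),"yaw of centroid",np.degrees(np.arctan2(my,mx)))
    X,Y,o=ortho(.0565)
    cv2.imwrite(f"pics/or_{n}56.png",np.clip(o*1.4,0,255).astype(np.uint8)[::-1,::-1])
    # ring centre: threshold bright annulus
    R=np.hypot(X,Y); 
    # polar profile for mark: mean over r 28..35
    th=np.radians(np.arange(60,110,.5)); 
    from scipy.ndimage import map_coordinates
    for r0,r1 in((.028,.033),(.033,.038)):
        rr=np.linspace(r0,r1,12)
        pr=[map_coordinates(o,[(rr*np.cos(t)+.05)/.00025,(rr*np.sin(t)+.05)/.00025],order=1).mean() for t in th]
        pr=np.array(pr);b=np.median(pr);wt=np.clip(b-pr-.4*(b-pr.min()),0,None);print(" mark",r0,np.degrees((th*wt).sum()/wt.sum()),b,pr.min())
E
```

```text
top pointer centroid 0.0005983872821776909 0.009798876642005605 yaw 80.15994052434789 yaw of centroid 86.50546242544605
 mark 0.028 82.76111035454389 161.68082 106.569435
 mark 0.033 82.93941831528163 136.64893 93.50411
scene pointer centroid -0.0036656044480082414 0.01128426801085239 yaw 77.84742583285824 yaw of centroid 107.99597452688089
 mark 0.028 106.97340196553803 93.28908 12.36184
 mark 0.033 102.97310595416077 108.47279 29.934755
```

```bash
cd pics; python3 -c "
import cv2,numpy as np
a=[cv2.imread(f) for f in('or_top95.png','or_top56.png')];b=[cv2.imread(f) for f in('or_scene95.png','or_scene56.png')]
cv2.imwrite('or.png',cv2.resize(np.vstack([np.hstack(a),np.hstack(b)]),(760,600)[:1]*1+(760,) and (600,600)))"
```

```text
(no output)
```

View pics/or.png

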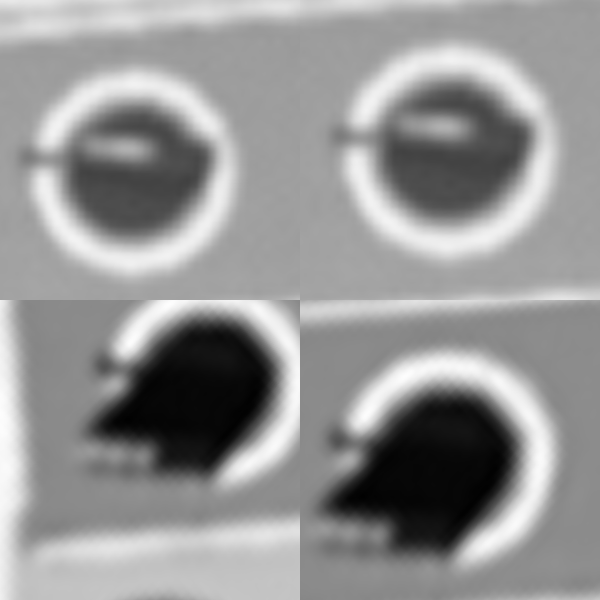

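```bash
python3 - <<'E'
from h import *
ax=np.array([.6033,-.1397])
for n in("top","scene"):
    G=avg(n,8).astype(float).mean(2)
    g=np.arange(-.05,.05,.00025); X,Y=np.meshgrid(g,g,indexing="ij")
    P=px(n,np.c_[(ax[0]+X).ravel(),(ax[1]+Y).ravel(),np.full(X.size,.095)]).astype(np.float32)
    o=cv2.remap(G.astype(np.float32),P[:,0].reshape(X.shape),P[:,1].reshape(X.shape),cv2.INTER_CUBIC)
    xs=[];ys=[]
    for y in np.arange(.003,.0175,.001):
        j=int((y+.05)/.00025); c=o[:,j]; s=(abs(g)<.006); k=c[s]; b=k.min(); 
        w_=np.clip(k-(b+.5*(k.max()-b)),0,None); xs.append((g[s]*w_).sum()/w_.sum()); ys.append(y)
    p=np.polyfit(ys,xs,1);print(n,"yaw",90-np.degrees(np.arctan(p[0])),"off",p[1],np.round(np.array(xs)*1000,1))
E
```

```text
top yaw 86.00042795536858 off -0.00027784342306808025 [-0.   0.   0.1  0.2  0.2  0.3  0.3  0.4  0.4  0.5  0.6  0.7  0.8  0.9
  1. ]
scene yaw 85.76174550294667 off -0.0028794944527965184 [-2.6 -2.6 -2.5 -2.4 -2.3 -2.1 -2.1 -2.2 -2.2 -2.1 -2.1 -2.  -1.8 -1.6
 -1.4]
```

```bash
python3 - <<'E'
from h import *
def pca(n,d,zmin=.088):
    C=cloud(n,d); m=(C[...,2]>zmin)&(C[...,2]<.11)&(abs(C[...,0]-.603)<.04)&(abs(C[...,1]+.14)<.04)
    P=C[m][:,:2]; v=np.linalg.eigh(np.cov(P.T))[1][:,1]
    return len(P),P.mean(0).round(4),np.degrees(np.arctan2(v[1],v[0]))%180
for n,f in(("top","f14.npz"),("scene","f14s.npz")):
    print(n,"before",pca(n,np.load(f)["d"]))
    for _ in range(3): print(n,"now",pca(n,arm.grab_frame(n)[1]))
E
```

```text
top before (89, array([ 0.6025, -0.1389]), np.float64(21.241449376364187))
top now (92, array([ 0.6024, -0.1391]), np.float64(83.27875836210174))
top now (95, array([ 0.6024, -0.1387]), np.float64(83.7305766083746))
top now (91, array([ 0.6026, -0.1388]), np.float64(83.66131896437354))
scene before (95, array([ 0.6051, -0.1412]), np.float64(20.801005044107285))
scene now (97, array([ 0.6046, -0.1417]), np.float64(82.20762961653004))
scene now (98, array([ 0.6045, -0.1416]), np.float64(83.40497716510376))
scene now (97, array([ 0.6044, -0.1423]), np.float64(82.34619435612746))
```

Pointer ≈83.2° (depth, both cameras), mark ≈82.8° (top) – they agree within measurement error; one intensity-profile estimate gave ~86°, less trusted. Now the hood.

```bash
python3 -c "
from h import *
go2(.6135,-.2583,.19,-85.2)"
```

```text
t=36.38 p [0.4302 0.1167 0.1763] shift [ -13.7 -345.8  233.9] turn [77.2  0.  -0. ] rows>=11 q6 0.29 F [-1.2  0.9 -0.9] op 0.0351
```

```bash
python3 -m pendant '[[-14,-26,18,3,0,0,45],[-16,-57,38,10,0,0,45],[-16,-88,59,17,0,0,45],[-16,-119,80,24,0,0,45],[-16,-150,101,31,0,0,45],[-16,-181,122,38,0,0,45],[-16,-212,143,45,0,0,45],[-16,-243,164,52,0,0,45],[-16,-274,185,59,0,0,45],[-16,-305,206,66,0,0,45],[-14,-330,224,73,0,0,45],[-14,-346,234,77,0,0,45]]';python3 -m pendant '[[0,0,0,0,0,0,45],[0,0,0,0,0,0,45],[0,0,0,0,0,0,45],[0,0,0,0,0,0,45]]'; python3 -c "
from h import *
go2(.6135,-.2583,.118,-85.2)"
```

```text
clock: 37.38
tool_pos: [0.6141, -0.2617, 0.1893]
eef_rot: [0.48, 0.519, -0.48, 0.519]
contact_force: [0.5, -0.1, 0.8]
opening: 0.0452
clock: 37.72
tool_pos: [0.6134, -0.2574, 0.1903]
eef_rot: [0.477, 0.522, -0.477, 0.522]
contact_force: [0.0, 0.3, -0.9]
opening: 0.0449
t=37.72 p [ 0.6134 -0.2574  0.1903] shift [72.3  0.   0.9] turn [ 0.3 -0.   0. ] rows>=2 q6 1.01 F [ 0.   0.3 -0.9] op 0.0449
```

```bash
python3 -m pendant '[[15,0,1,0,0,0,45],[40,0,1,0,0,0,45],[60,0,1,0,0,0,45],[70,0,1,0,0,0,45],[71,0,1,0,0,0,45],[71,0,1,0,0,0,45],[71,0,1,0,0,0,30],[71,0,1,0,0,0,5],[71,0,1,0,0,0,5],[71,0,1,0,0,0,5],[71,0,1,0,0,0,5],[71,0,1,0,0,0,5]]' 30; python3 -c "
from h import *
go2(.6135,-.2583,.118,-85.2)"
```

```text
clock: 38.72
tool_pos: [0.6139, -0.2595, 0.1199]
eef_rot: [0.478, 0.521, -0.478, 0.521]
contact_force: [0.2, 1.5, 3.2]
opening: 0.0138
t=38.72 p [ 0.6139 -0.2595  0.1199] shift [ 1.9 -0.3 -1.2] turn [ 0.2 -0.  -0. ] rows>=1 q6 1.01 F [0.2 1.5 3.2] op 0.0138
```

Gripped the fin (13.8 mm). Slide +y (tool −z).

```bash
python3 -m pendant '[[0,0,-5,0,0,0,5],[0,0,-16,0,0,0,5],[0,0,-28,0,0,0,5],[0,0,-40,0,0,0,5],[0,0,-52,0,0,0,5],[0,0,-64,0,0,0,5],[0,0,-76,0,0,0,5],[0,0,-88,0,0,0,5],[0,0,-98,0,0,0,5],[0,0,-107,0,0,0,5],[0,0,-113,0,0,0,5],[0,0,-116,0,0,0,5]]'; python3 -m pendant '[[0,0,-2,0,0,0,5],[0,0,-4,0,0,0,5],[0,0,-6,0,0,0,5],[0,0,-6,0,0,0,5],[0,0,-6,0,0,0,5]]'; python3 -c "
from h import *
go2(.6135-.0837*.12,-.2583+.9965*.12,.118,-85.2)"
```

```text
clock: 39.72
tool_pos: [0.6037, -0.1419, 0.1199]
eef_rot: [0.478, 0.521, -0.477, 0.522]
contact_force: [-0.3, -1.0, 5.4]
opening: 0.0134
clock: 40.13
tool_pos: [0.6035, -0.1397, 0.1199]
eef_rot: [0.477, 0.52, -0.479, 0.523]
contact_force: [2.4, -13.4, 2.0]
opening: 0.0138
t=40.13 p [ 0.6035 -0.1397  0.1199] shift [ 1.9  0.1 -1. ] turn [ 0.1  0.3 -0.1] rows>=1 q6 1.18 F [  2.4 -13.4   2. ] op 0.0138
```

It stopped after ~120 mm with 13 N reaction: end stop. Release, rise, retreat and check everything.

```bash
python3 -m pendant '[[0,0,1,0,0,0,5],[0,0,2,0,0,0,40],[0,0,2,0,0,0,40],[0,0,2,0,0,0,40],[0,0,2,0,0,0,40],[-20,0,2,0,0,0,40],[-60,0,2,0,0,0,40],[-90,0,2,0,0,0,40],[-90,-40,0,0,0,0,40],[-90,-80,-10,0,0,0,40],[-90,-120,-30,0,0,0,40],[-90,-160,-60,0,0,0,40]]'; python3 -m pendant '[[0,-20,-40,0,0,0,40],[0,-40,-80,0,0,0,40],[0,-40,-110,0,0,0,40],[0,-40,-110,0,0,0,40],[0,-40,-110,0,0,0,40]]'; python3 - <<'E'
from h import *
im,d=arm.grab_frame("top");ovl("top",im,(255,160,435,290),4.3,"end_t.png");C=cloud("top",d)
print("fin",rect(C,.128,.15,(.5,.75,-.4,-.05)));print("hood",rect(C,.097,.109,(.5,.75,-.4,-.05)));print("reg",rect(C,.048,.062,(.5,.75,-.4,0)));print("case",rect(C,.024,.042,(.42,.64,-.52,-.34)))
for o in orange("top",im,.008):print(o)
im,d=arm.grab_frame("scene");ovl("scene",im,(80,110,330,310),3,"end_s.png");C=cloud("scene",d)
print("fin",rect(C,.128,.15,(.5,.75,-.4,-.05)));print("case",rect(C,.024,.042,(.42,.64,-.52,-.34)))
for o in orange("scene",im,.008):print(o)
p,R,s=st();print(p,s["clock"],s["contact_force"])
E
```

```text
clock: 41.13
tool_pos: [0.4462, -0.098, 0.2086]
eef_rot: [0.478, 0.521, -0.478, 0.521]
contact_force: [-0.1, 0.5, -0.1]
opening: 0.0401
clock: 41.55
tool_pos: [0.3984, 0.0099, 0.2094]
eef_rot: [0.477, 0.522, -0.476, 0.522]
contact_force: [0.1, 0.0, -0.5]
opening: 0.04
fin (91, array([ 0.602 , -0.1386,  0.138 ]), [array([ 603.1134, -138.947 ]), array([40.2512, 13.6348]), np.float64(4.5522)])
hood (747, array([ 0.6014, -0.1387,  0.1028]), [array([ 603.0782, -139.3725]), array([96.2001, 64.2924]), np.float64(4.8143)])
reg (2840, array([ 0.6057, -0.208 ,  0.0549]), [array([ 607.8347, -193.8094]), array([119.9091, 249.1933]), np.float64(5.0364)])
case (611, array([ 0.5286, -0.4204,  0.0311]), [array([ 529.3663, -421.4956]), array([ 46.6133, 103.159 ]), np.float64(72.3828)])
(np.int32(94), array([289.9, 250.7]), array([ 0.4692, -0.0919,  0.008 ]), array([20.6, 46.5]))
(np.int32(283), array([322.1, 255.9]), array([ 0.4532, -0.1824,  0.008 ]), array([50.9, 51.3]))
fin (100, array([ 0.605 , -0.142 ,  0.1372]), [array([ 602.5236, -140.7916]), array([41.4588, 14.3567]), np.float64(3.7435)])
case (724, array([ 0.5333, -0.4248,  0.0328]), [array([ 529.4037, -423.4589]), array([ 47.5564, 102.9997]), np.float64(73.16)])
(np.int32(194), array([188.3, 206.8]), array([ 0.4544, -0.0961,  0.008 ]), array([50.7, 52.7]))
(np.int32(240), array([165.2, 223.7]), array([ 0.453 , -0.1836,  0.008 ]), array([54.3, 55.9]))
[0.39895736 0.00798864 0.20926567] 41.65 [-0.1647881  -0.04897727 -0.56302092]
```

View pics/end_t.png

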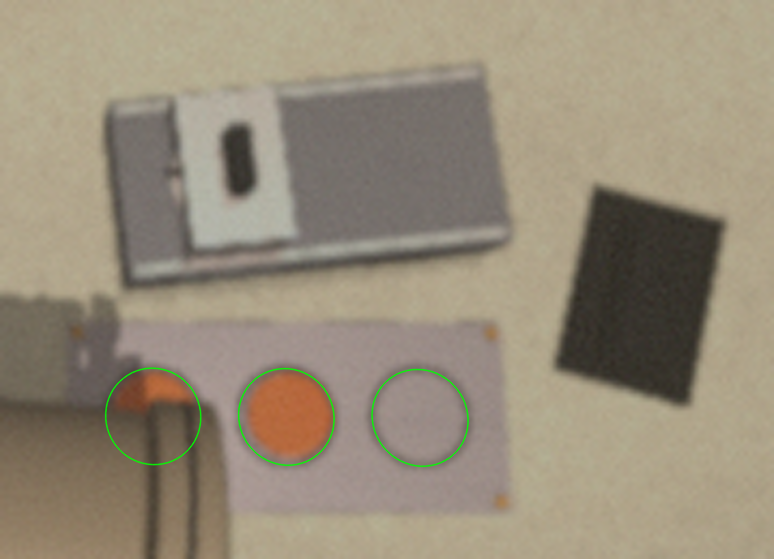

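View pics/end_s.png

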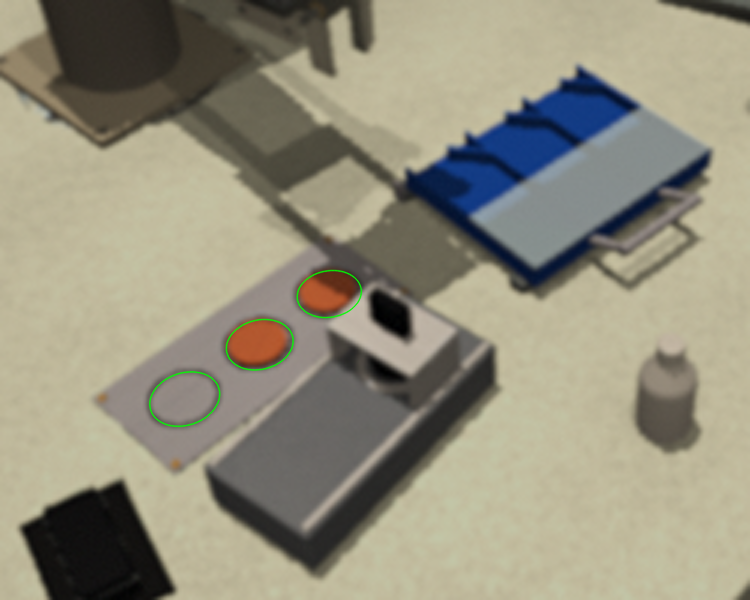

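Everything looks right: blanks inside their circles, case on the mat, tray level, hood over the knob. The depth shows hood travel ≈119.2 mm; I push once more to be sure it is at the stop (and release without backing off).

```bash
python3 -c "
from h import *
go2(.6033,-.1395,.19,-85.2)"
```

```text
t=41.65 p [0.399  0.008  0.2093] shift [ 19.3 190.6 164.8] turn [ 0.2  0.  -0. ] rows>=7 q6 1.37 F [-0.2 -0.  -0.6] op 0.0401
```

```bash
python3 -m pendant '[[0,25,22,0,0,0,45],[0,55,47,0,0,0,45],[0,85,73,0,0,0,45],[5,115,99,0,0,0,45],[10,145,125,0,0,0,45],[15,175,150,0,0,0,45],[19,191,165,0,0,0,45],[19,191,165,0,0,0,45],[19,191,165,0,0,0,45],[19,191,165,0,0,0,45],[19,191,165,0,0,0,45]]';python3 -c "
from h import *
go2(.6033,-.1395,.119,-85.2)"
```

```text
clock: 42.57
tool_pos: [0.6028, -0.1398, 0.1904]
eef_rot: [0.478, 0.521, -0.478, 0.521]
contact_force: [0.6, -0.9, 0.2]
opening: 0.0452
t=42.57 p [ 0.6028 -0.1398  0.1904] shift [71.4  0.5 -0.2] turn [ 0.1 -0.   0. ] rows>=2 q6 1.17 F [ 0.6 -0.9  0.2] op 0.0452
```

```bash
python3 -m pendant '[[15,0,0,0,0,0,45],[40,0,0,0,0,0,45],[60,0,0,0,0,0,45],[69,0,0,0,0,0,45],[70,0,0,0,0,0,45],[70,0,0,0,0,0,45],[70,0,0,0,0,0,30],[70,0,0,0,0,0,5],[70,0,0,0,0,0,5],[70,0,0,0,0,0,5],[70,0,0,0,0,0,5]]' 30;python3 -m pendant '[[0,0,-1,0,0,0,5],[0,0,-2,0,0,0,5],[0,0,-3,0,0,0,5],[0,0,-3,0,0,0,5],[0,0,-3,0,0,0,5]]'
```

```text
clock: 43.48
tool_pos: [0.6037, -0.1398, 0.1209]
eef_rot: [0.478, 0.521, -0.478, 0.521]
contact_force: [-0.8, -0.5, -0.0]
opening: 0.0162
clock: 43.9
tool_pos: [0.6036, -0.1397, 0.1208]
eef_rot: [0.477, 0.519, -0.479, 0.522]
contact_force: [2.3, -12.2, -1.8]
opening: 0.0141
```

It meets the stop at the very same spot (y −0.1397, 12 N), so the hood is home. Release and retreat left.

```bash
python3 -m pendant '[[0,0,0,0,0,0,45],[0,0,0,0,0,0,45],[0,0,0,0,0,0,45],[0,0,0,0,0,0,45],[-20,0,2,0,0,0,45],[-60,0,2,0,0,0,45],[-90,0,2,0,0,0,45],[-90,-40,0,0,0,0,45],[-90,-80,-10,0,0,0,45],[-90,-120,-30,0,0,0,45],[-90,-150,-60,0,0,0,45],[-90,-180,-95,0,0,0,45]]'; python3 -m pendant '[[0,-20,-40,0,0,0,45],[0,-20,-80,0,0,0,45],[0,-20,-120,0,0,0,45],[0,-20,-160,0,0,0,45],[0,-20,-190,0,0,0,45],[0,-20,-190,0,0,0,45],[0,-20,-190,0,0,0,45],[0,-20,-190,0,0,0,45]]'; python3 - <<'E'
from h import *
im,d=save("top","fin_t.png");C=cloud("top",d);ovl("top",im,(255,160,435,290),4.3,"fin_t2.png")
print("fin",rect(C,.128,.15,(.5,.75,-.4,-.05)));print("case",rect(C,.024,.042,(.42,.64,-.52,-.34)))
for o in orange("top",im,.008):print(o)
im,d=save("scene","fin_s.png")
for o in orange("scene",im,.008):print(o)
p,R,s=st();print(p,s["clock"],s["contact_force"],np.abs(s["qd"]).max())
E
```

```text
clock: 44.9
tool_pos: [0.4194, -0.063, 0.2098]
eef_rot: [0.478, 0.521, -0.478, 0.521]
contact_force: [0.5, 1.0, 0.9]
opening: 0.0449
clock: 45.57
tool_pos: [0.3849, 0.1242, 0.2102]
eef_rot: [0.477, 0.521, -0.478, 0.522]
contact_force: [0.4, -0.0, -0.3]
opening: 0.0449
fin (89, array([ 0.602 , -0.1388,  0.138 ]), [array([ 602.875 , -139.3957]), array([39.7333, 13.5115]), np.float64(4.462)])
case (605, array([ 0.5282, -0.4206,  0.0309]), [array([ 529.1784, -422.0887]), array([ 46.8872, 101.8839]), np.float64(73.2832)])
(np.int32(268), array([290.5, 255.9]), array([ 0.4545, -0.0931,  0.008 ]), array([49.4, 50.2]))
(np.int32(283), array([322.1, 255.9]), array([ 0.4532, -0.1824,  0.008 ]), array([50.9, 51.3]))
(np.int32(209), array([188.7, 206.5]), array([ 0.4543, -0.0944,  0.008 ]), array([52.8, 54.7]))
(np.int32(239), array([165.2, 223.7]), array([ 0.4531, -0.1837,  0.008 ]), array([54.4, 55.7]))
[0.38514861 0.12338775 0.21021572] 45.6667 [ 0.94158575  0.93248931 -0.62196204] 0.012222830133874402
```

View pics/fin_t.png

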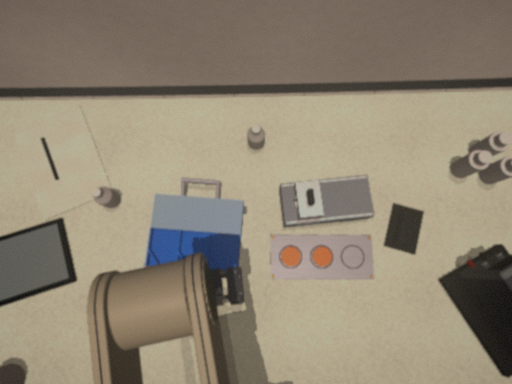

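View pics/fin_t2.png

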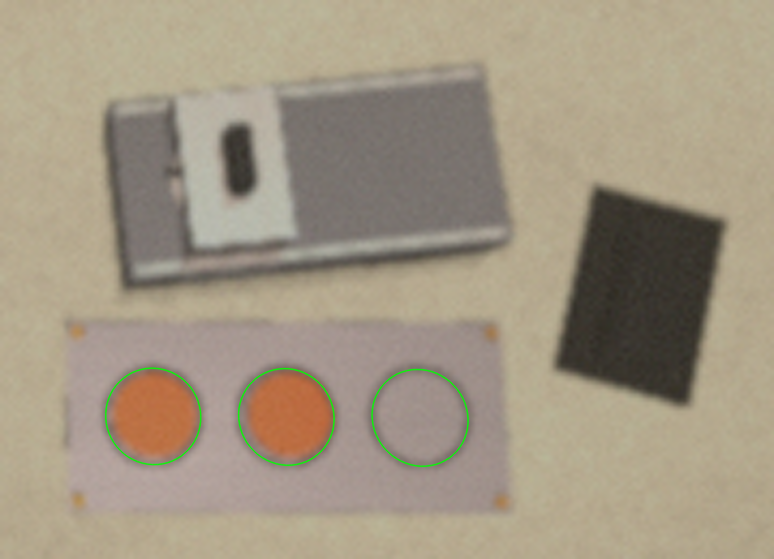

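View pics/fin_s.png

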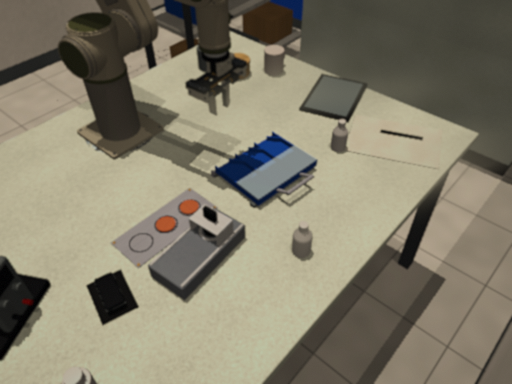

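The final pictures show both blanks in their circles (top (290,256) and (322,256)), the case on the mat (403,229), and the hood over the knob. The tray is level, both bottles are where they stood, and the arm is clear. Handing in.

```bash
python3 -c "
from rig import arm
print(arm.sign_off())"
```

```text
the job is handed in; nothing more can be done
None
```

The job is done in the order asked, and I handed it in at about 46 s on the robot's clock.

- **Case:** it lies on the middle of the rubber mat, less than 1 mm off centre by depth, and square with it.
- **Tray and blanks:** I tipped the tray by its handle to about 0.6 rad and let it back down level. Only two blanks were there, in lanes 0 and 2. Both lie flat, one in the end circle nearest the tray and one in the middle circle. The end one is within about 1 mm of centre and the middle one about 1 to 1.5 mm off, towards −y.
- **Knob:** I turned it about 62°. Depth from both cameras puts the pointer at about 83.2°, and the mark sits at about 82.8°. One less trusted estimate from the picture's brightness gave about 86° for the pointer. I did not readjust for it.
- **Hood:** it is fully over the knob, at its end stop. A second push met the stop at the same place with about 12 N, although depth alone read 119.2 mm of travel instead of 120.
- **Bystanders:** the last pictures show both bottles where they stood and the arm clear of everything.

I saw no sign of a knocked part or a slackened grip during the run.

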